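# Load the ink cartridge into the bag date coder

## Robot

A 6-joint arm with a two-finger parallel gripper is mounted at the origin on the work surface. World frame = base frame: x ahead of the robot, y to its left, z up, the work surface at z = 0. Lengths are in mm, angles in rad, forces in N, time in s.
With the tool pointing down it reaches from about 275 to 1000 mm from the base axis. Payload 8.4 kg.
Tool frame: the origin (TCP) lies at the very end of the fingers, on their centre line; the grasp point (between the pads) lies 19 mm behind it; z points along the fingers, y is the direction in which the jaws open and shut (so a half turn about z gives the same grasp; the last joint's range is limited). The gripper opens to 85 mm and grips with 20 to 120 N. Pads are 22 mm wide; open, the fingers measure 114 mm over their backs; the gripper's body (76 mm by 85 mm) begins 54 mm behind the grasp point. The pads swing forward as they close: fully open they stand 13 mm farther back than shut.
Start: joints at [1.124, 0.353, 1.633, -0, 1.155, -0.002], TCP at [268.922, 564.189, 231.281] pointing down, gripper open.
Joint ranges: [-2.63, 2.63], [-0.92, 2.1], [0.06, 2.66], [-1.3, 4.44], [0, 2.69], [-3.02, 3.02]. Speed limits (rad/s): [2.22, 2.22, 2.79, 3.14, 3.14, 3.14].

## Interface

Orientations are given as [roll, pitch, yaw] about the fixed x, y, z axes, in that order (R = Rz(yaw) Ry(pitch) Rx(roll)).
In Python, from rig import r gives the robot as it stands.
- The arm moves only by the tool move_arm, never from a script. Its argument "increments" is a list of rows, each an object of numbers: "tx", "ty", "tz": the shift along the tool's x, y, z in cm; "rx", "ry", "rz": the turn, a rotation vector about the tool's x, y, z in degrees; "gripper": the gripper's target within -1 to 1 (fully open at 1, half-way at 0, shut at -1). A call has 1 to 12 rows; each row shifts and turns the commanded pose from where the row before left it, along the tool's axes as they then stand; what a row does not reach is not made up. A row lasts 1/10 s, in which the tool goes at most 50 mm and 8.59 degrees, less where a joint would pass 70% of its speed; a pose out of reach is approached as far as the arm can. A call is refused whole if a number of a shift passes 5 or a number of a turn 8.59, either way. A call with a gripper value outside its range is refused whole. The fingers move at their own pace and stop on an object; "squeeze" is the grip in N (left out, the last holds). Time passes only in rows, so rows that do not move let the fingers close. It gives the time, the measured TCP pose, the force and the opening at its end, in the units of the state.
- r.sense(): the state, without advancing time (a new reading comes with each control period).
- r.grab_frame(name): name is "side" or "top"; returns (picture, depth): 480x640x3 uint8, red, green, blue; 480x640 float32, mm along the optical axis (not along the pixel's ray), 0 where there is no reading.
- r.camera_model(name): a dict with "fx", "fy", "cx", "cy" (pixels), "R" (3x3) and "t" (3): a world point X has camera coordinates R X + t. Camera axes: x right, y down, z forward; pixel columns grow to the right and rows downward; lengths in mm; the calibration is good to about 2 mm. A picture is of the moment at which its call begins. camera_model takes no time and is no camera call.
- r.sign_off(): hands the job in, once; it reports no verdict.
Trained networks look in the newest picture that a camera, given by its name, has taken for a name from the list of things; names that differ only in an ending like _2 or _b are one class to them, and where a whole thing is asked for, a point or a joint stands for the part that bears it (a point fixed in the world has none). Each returns a list of dicts, best first, with "confidence" (0 to 1); they miss things now and then, are a little off and sometimes report something else, mostly with a low value. They report only what shows in the picture. A call takes as long as a camera call. They do not tell look-alikes from the thing itself.
- r.cut_out(query, camera): "mask" (480x640 bool, what is visible of it) and "bbox" ([left, top, right, bottom] in pixels, round what is visible of it).
- r.place_of(query, camera): "location" ([row, column] in pixels: a listed point, or the origin of a listed thing).
The state is a dict: "clock": time; "qpos": joint angles; "qvel": joint speeds; "joint_efforts": joint torques, N m; "eef_pos": TCP position; "tcp_rot": TCP orientation; "contact_force": force on the tool from outside, world axes, zero at the start; "wrist_torque": the same for the moment, N m; "opening": opening from 0.0 (shut) to 1.0 (fully open).
Only numpy, scipy, OpenCV 4.12 (cv2) and the standard library are available. Lean on these libraries where they do the work, as an engineer would, in place of code of your own. Each camera call takes 0.05 s, during which the arm holds its last target. There are 200 camera calls.

## Task

Load the date coder on the bakery counter: swing its clamp up, take the ink cartridge from the parking stand and lower it gently into the cradle with its nozzle snout (under the stepped-down end) to the front of the coder, keeping it upright all the way, then close the clamp fully so that it presses the cartridge home and stays shut. Leave the other things on the counter where they are.

Things in the scene. Friction and masses are not known exactly. Their poses are not given: they have to be found in the camera images.
- cartridge_center (a point): Ink cartridge, grey block, labels on its flanks, about 180 g, upright in the stand. Body 96 (own x) x 38 (y) x 68 mm tall (z); under its -x end a black nozzle snout 28 x 28 mm, centred 31 mm off the middle, reaches 18 mm lower (86 in all); over the snout the top steps down 16 mm for the last 14 mm. Point: the middle, half-way up the 86 mm (top, snout tip 43 mm away). Grip across the 38 mm, midway along.
- stand: Low black parking stand that holds the cartridge, fixed, 128 x 66 mm, its axes along the cartridge's; walls 34 mm high, cut down to 20 mm midway along the sides for the fingers. In it cartridge_center is 49 mm above the counter. Lift straight up by 30 mm or more to clear it. Origin: middle of its underside.
- coder: Bench-top bag date coder, bolted down: feed bed with a black belt (165 x 240 mm, 46 mm high), aluminium housing at the rear (58 to 175 mm behind the origin, 200 mm wide, 125 mm high) and, over the bed, the print head with the cartridge cradle. Origin on the counter under the cradle's middle; own x points to the rear, away from the operator, z up.
- cradle_home (a point): Where cartridge_center is when the cartridge is fully home, its axes along the coder's (snout to the coder's front, -x; it fits only this way): 101.5 mm above the counter, over the coder's origin. The cradle is a dark steel pocket open at the top, 99 x 41 mm inside; its flared steel lips end 113 mm above the counter; the side walls are cut down to 84 mm over the middle 60 mm for the fingers.
- contacts (a joint): Travel in m of the sprung contact block in the cradle's floor: 0 up, grows as it is pressed. It carries the cartridge's weight and keeps it standing 8 mm or so above home until pressed (about 3 N at first, 7 N at home); 0.0085 is home, a hard stop follows at 0.010.
- clamp (a joint): Angle in rad of the hinged steel clamp over the cradle: 0 closed (level), up to 1.9 leaning back past upright; above about 1.5 the cradle is clear for loading. Starts part-way down over the empty cradle. Stiff friction hinge: stays wherever it is left; about 5 N at the bar moves it. Its rubber pad meets the standing cartridge's top at about 0.13 and has driven it home at 0.
- clamp_bar (a point): Middle of the clamp's grip bar at its free front end: round, black, 16 mm thick, 40 mm long along the coder's y, 160 mm from the hinge axis. The lever behind is 24 mm wide, so the bar's end faces can be pinched from above; it turns between the fingers as it swings. Closed: 156 mm above the counter, 92 mm in front of the cradle's middle.
- clamp_hinge (a point): Middle of the clamp's hinge axis (along the coder's y): 156 mm above the counter, 68 mm behind the cradle's middle. At clamp angle a the bar is 160 cos(a) mm in front of it and 160 sin(a) mm above it.
- honey: Bystander: honey bottle, amber glass with a yellow cap, 58 mm across, 154 mm tall; stands just in front of (robot side) the parking stand; origin at the centre of its foot.
- tape: Bystander: roll of clear tape lying flat, 100 mm across, 24 mm high, in front of the coder; origin at the centre of its underside.
- beaker: Bystander: blue plastic beaker, 72 mm across, 85 mm tall; origin at the centre of its foot.
- roll0: Bystander: bread roll, 96 mm across, 56 mm high, on the wooden board; origin at the centre of its underside.
- roll1: Bystander: another such roll on the board.
- roll2: Bystander: another such roll on the board.
- tongs: Bystander: flat steel serving tongs, 215 mm long, 10 mm high, lying on the counter; origin at the middle, on the underside.
Not all that is in view belongs to the job. Leave any red look-alike of the part that bears cartridge_center alone.

How it is judged (in metres and radians):
On the way, in this order (a step that is already met when the one before it is completed fails the run):
1. the clamp is swung up clear of the cradle (value of joint clamp above 1 rad), for 0.1 s.
2. with the clamp still up, the cartridge stands in the cradle, the right way round (horizontal distance between cartridge_center and cradle_home below 0.005 m and angle between the z axis of cartridge_center and the z axis of cradle_home, either way round below 0.08 rad and angle between the x axis of cartridge_center and the x axis of cradle_home, either way round below 0.08 rad and z of cartridge_center in the frame of cradle_home below 0.012 m and value of joint clamp above 0.5 rad), for 0.2 s.
At the end, for the whole second after the job is handed in: The cartridge is upright in the cradle, within 5 mm sideways and 0.08 rad of its place, fully home (no more than 3.5 mm above and 4 mm below home), and the clamp stays closed on it (below 0.045 rad) (horizontal distance between cartridge_center and cradle_home below 0.005 m and angle between the z axis of cartridge_center and the z axis of cradle_home, either way round below 0.08 rad and angle between the x axis of cartridge_center and the x axis of cradle_home, either way round below 0.08 rad and z of cartridge_center in the frame of cradle_home between -0.004 and 0.0035 m and value of joint clamp below 0.045 rad); the robot touches nothing.
It fails at once if the cartridge is tipped over (more than about 35 degrees from upright) (angle between cartridge_center's own z axis and vertical above 0.6 rad).
It fails at once if the cartridge is dropped or forced into the coder (more than 80 N between them) (contact force between cartridge and coder above 80 N).
It fails at once if a bystander is pushed more than 40 mm or knocked over (distance of any of honey, tape, beaker, roll0, roll1, roll2, tongs from where it was at the start of the episode above 0.04 m or angle between any of honey, beaker's own z axis and vertical above 0.5 rad).
It also fails if it takes over 72 s, if anything falls off the work surface, if the arm or the gripper's body presses on something with over 40 N, if the wrist force passes 120 N, or if a joint passes its speed limit or range.

## Working session

There is one attempt and no reset: what is moved stays moved. The work goes in short steps, Python scripts to look and compute and a tool call to move; the robot and the scene stay as the last step left them, time stands still between calls to the robot, and variables do not carry over. Pictures are saved under pics/ and viewed, about 8 in all and at most 12, crops included, and the job is handed in when it is done.

Besides the shell and the picture viewer there is one more tool, called after ">>>" by a JSON object that holds its "fn" and its "kwargs". move_arm: Moves the arm, as the interface text tells. Its arguments: {"type":"object","properties":{"increments":{"type":"array","items":{"type":"object","properties":{"tx":{"type":"number"},"ty":{"type":"number"},"tz":{"type":"number"},"rx":{"type":"number"},"ry":{"type":"number"},"rz":{"type":"number"},"gripper":{"type":"number"}}}},"squeeze":{"type":"number"}},"required":["increments"]}

```bash
mkdir -p pics; ls
cat > h.py <<'E'
import numpy as np, cv2
from rig import r
def ray(cam,row,col):
    m=r.camera_model(cam);R=np.array(m["R"]);t=np.array(m["t"])
    d=R.T@np.array([(col-m["cx"])/m["fx"],(row-m["cy"])/m["fy"],1.]);return -R.T@t,d
def deproj(cam,depth,mask=None):
    m=r.camera_model(cam);R=np.array(m["R"]);t=np.array(m["t"])
    v,u=np.nonzero((depth>0)&(mask if mask is not None else True));z=depth[v,u]
    P=np.c_[(u-m["cx"])/m["fx"]*z,(v-m["cy"])/m["fy"]*z,z]
    return (P-t)@R
def tri(rs):
    A=0;b=0
    for c,d in rs:
        d=d/np.linalg.norm(d);M=np.eye(3)-np.outer(d,d);A=A+M;b=b+M@c
    return np.linalg.solve(A,b)
def atz(cam,row,col,z):
    c,d=ray(cam,row,col);return c+d*(z-c[2])/d[2]
E
python3 - <<'E'
from h import *
s=r.sense();print({k:np.round(v,3) for k,v in s.items()})
for c in("side","top"):
    p,d=r.grab_frame(c);cv2.imwrite(f"pics/{c}0.png",p[...,::-1]);np.save(f"{c}_d0.npy",d)
    m=r.camera_model(c);print(c,-np.array(m["R"]).T@m["t"],m["fx"])
for q in "cartridge_center stand coder cradle_home clamp_bar clamp_hinge honey tape beaker tongs".split():
    rs=[]
    for c in("side","top"):
        o=r.place_of(q,c);print(q,c,[(np.round(x["location"]),round(x["confidence"],2)) for x in o[:3]])
        if o: rs.append(ray(c,*o[0]["location"]))
    if len(rs)==2: print("   ",tri(rs).round(1))
print(r.sense()["clock"])
E
```

```text
pics
{'clock': np.float64(0.0), 'qpos': array([ 1.124,  0.354,  1.634, -0.   ,  1.155, -0.002]), 'qvel': array([ 0.001,  0.   ,  0.   ,  0.001, -0.001, -0.001]), 'joint_efforts': array([ 0.0000e+00, -6.0526e+01, -3.4206e+01,  0.0000e+00,  9.0000e-03,
       -0.0000e+00]), 'eef_pos': array([268.717, 563.76 , 230.536]), 'tcp_rot': array([-3.14 ,  0.   ,  2.697]), 'contact_force': array([-0.378, -0.805,  0.172]), 'wrist_torque': array([0.019, 0.   , 0.025]), 'opening': np.float64(1.003)}
side [ 150.43201263 -792.21499319 1087.79773097] 439.8647866956495
top [ 289.804803      8.86677493 1457.15814746] 520.1272170690872
cartridge_center side [(array([296., 416.]), 0.78), (array([300., 357.]), 0.64)]
cartridge_center top [(array([259., 399.]), 0.72), (array([199., 417.]), 0.62)]
    [ 632.1 -258.7   65.6]
stand side [(array([308., 356.]), 0.71)]
stand top [(array([259., 395.]), 0.91), (array([314., 235.]), 0.69)]
    [ 5.689e+02 -2.126e+02  2.000e-01]
coder side [(array([222., 291.]), 0.71)]
coder top [(array([256., 255.]), 0.62), (array([259., 395.]), 0.3)]
    [551.8 184.5  11.3]
cradle_
[... 242 characters left out ...]
.7 225.1]
clamp_hinge side [(array([177., 304.]), 0.91), (array([311., 356.]), 0.61)]
clamp_hinge top [(array([218., 241.]), 0.78)]
    [620.4 210.9 164.4]
honey side [(array([407., 404.]), 0.59), (array([302., 356.]), 0.48), (array([171., 265.]), 0.23)]
honey top [(array([307., 398.]), 0.74)]
    [ 573.4 -352.  -422.9]
tape side [(array([231., 245.]), 0.92)]
tape top [(array([318., 237.]), 0.9), (array([314., 144.]), 0.63)]
    [386.3 219.5   8.1]
beaker side [(array([274., 268.]), 0.57), (array([328., 312.]), 0.18)]
beaker top [(array([316., 311.]), 0.94)]
    [394.5  18.2   6.1]
tongs side [(array([408., 403.]), 0.81)]
tongs top [(array([276., 504.]), 0.67)]
    [ 529.8 -518.7    5.5]
1.1
```

View pics/side0.png

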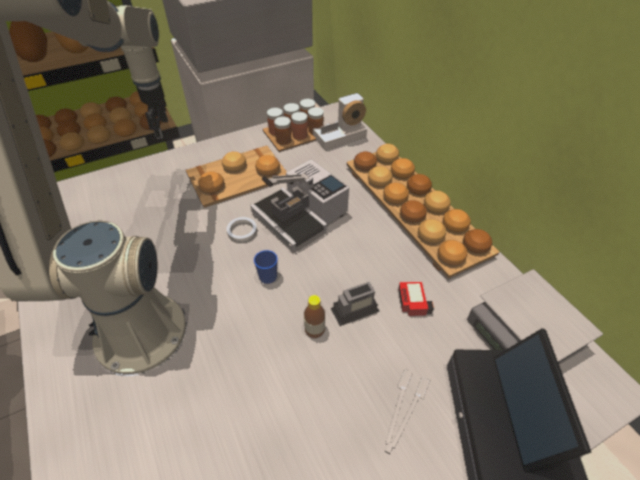

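View pics/top0.png

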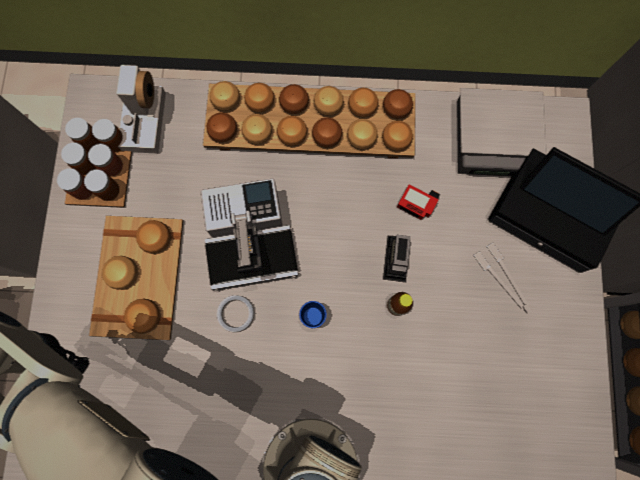

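The side view shows the grey cartridge in the black stand at (row 300, col 356) and the red look-alike lying at (296, 416). In the top view they are at (259, 397) and (199, 417). The grey one, upright in the stand behind the honey bottle (top 303, 401), fits the description. The clamp is half-raised over the cradle at top (245, 243). I'll confirm this in one enlarged crop and measure the yaws.

```bash
cat > m1.py <<'E'
from h import *
t=cv2.imread("pics/top0.png");s=cv2.imread("pics/side0.png")
a=cv2.resize(t[225:325,375:425],(300,600),interpolation=cv2.INTER_CUBIC)
b=cv2.resize(s[275:330,325:440],(480,230),interpolation=cv2.INTER_CUBIC)
c=cv2.resize(t[175:295,195:305],(340,370),interpolation=cv2.INTER_CUBIC)
im=np.zeros((600,800,3),np.uint8);im[:,:300]=a;im[:230,310:790]=b;im[230:,310:650]=c
cv2.imwrite("pics/crop1.png",im)
P=deproj("top",np.load("top_d0.npy"))
def box(x0,x1,y0,y1,z0,z1,n):
    Q=P[(P[:,0]>x0)&(P[:,0]<x1)&(P[:,1]>y0)&(P[:,1]<y1)&(P[:,2]>z0)&(P[:,2]<z1)]
    if len(Q)<5: print(n,len(Q));return
    (c,w,ang)=cv2.minAreaRect(Q[:,:2].astype(np.float32));print(n,len(Q),np.round(c,1),np.round(w,1),round(ang,1),"z",np.percentile(Q[:,2],[5,50,95]).round(1))
box(440,640,-290,-140,80,110,"cart top")
box(440,640,-290,-140,68,82,"cart step")
box(440,640,-290,-140,15,45,"stand")
box(400,800,50,330,38,52,"bed")
box(520,800,50,330,118,130,"housing")
box(400,800,50,330,105,117,"cradle lips")
box(400,800,50,330,150,400,"clamp")
box(400,520,-290,-140,60,200,"honey")
E
python3 m1.py
```

```text
cart top 513 [ 528.6 -214.4] [ 41. 178.] 87.5 z [85.8 92.4 98.2]
cart step 112 [ 527.3 -212.3] [ 36.9 173.6] 88.2 z [69.8 75.9 81. ]
stand 254 [ 532.9 -213. ] [ 56.3 185. ] 86.1 z [17.8 30.3 42.1]
bed 3550 [593.5 203.1] [248.  243.3] 12.6 z [40.4 45.7 50.3]
housing 2473 [622.7 210.2] [219.9 200.1] 12.3 z [120.6 125.7 129.3]
cradle lips 191 [604.6 166.2] [156.8 218.2] 40.0 z [106.3 111.  116.2]
clamp 762 [557.3 195.7] [168.8  56.1] 12.3 z [161.9 192.5 230. ]
honey 415 [ 462.3 -212.2] [112.8  53.3] 10.4 z [ 72.2 106.6 151.3]
```

View pics/crop1.png

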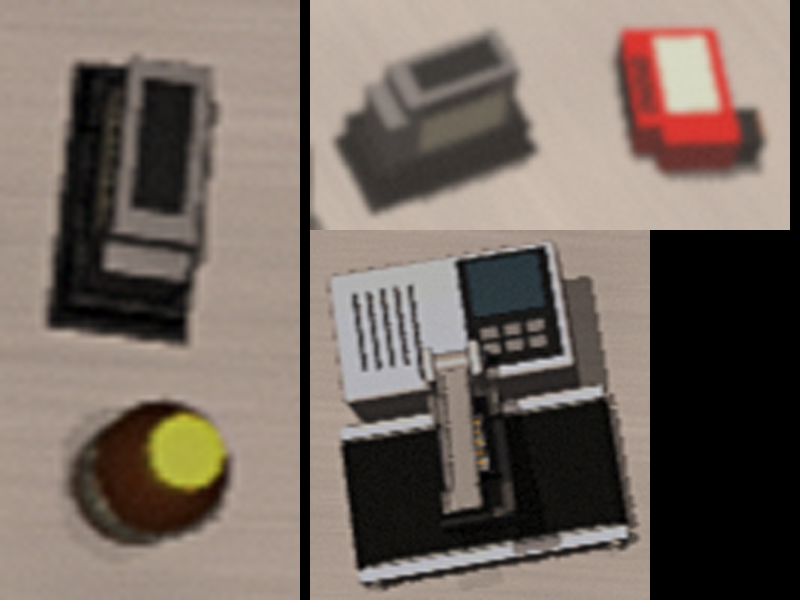

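```bash
cat >> h.py <<'E'
def ortho(cam,img,z,x0,x1,y0,y1,k=2):
    "orthographic warp of plane z; output row 0 = x1, col 0 = y1, k px per mm"
    m=r.camera_model(cam);R=np.array(m["R"]);t=np.array(m["t"])
    K=np.array([[m["fx"],0,m["cx"]],[0,m["fy"],m["cy"]],[0,0,1]])
    H=K@np.c_[R[:,0],R[:,1],R[:,2]*z+t]           # world(x,y,1)->pix
    S=np.array([[0,-1/k,x1],[-1/k,0,y1],[0,0,1]])  # out(u,v,1)->world
    return cv2.warpPerspective(img,H@S,(int((y1-y0)*k),int((x1-x0)*k)),flags=cv2.INTER_LINEAR|cv2.WARP_INVERSE_MAP)
E
python3 - <<'E'
from h import *
t=cv2.imread("pics/top0.png")
def grid(im,x1,y1,k):
    for i in range(0,im.shape[0],20*k): cv2.line(im,(0,i),(6,i),(0,0,255),1); 
    for i in range(0,im.shape[1],20*k): cv2.line(im,(i,0),(i,6),(0,0,255),1)
    return im
a=grid(ortho("top",t,92,480,600,-280,-160,3),0,0,3)   #360x360
b=grid(ortho("top",t,125,460,760,60,340,2),0,0,2)  #600x560... 
c=grid(ortho("top",t,46,440,540,60,340,1),0,0,1)
im=np.zeros((600,800,3),np.uint8)
im[:360,:360]=a; im[:360,362:362+336]=cv2.resize(b,(336,360))
cc=cv2.resize(ortho("top",t,46,440,600,60,340,2),(412,236));im[362:598,:412]=cc
cv2.imwrite("pics/ortho.png",im)
# numeric: rects from clean components in top depth
D=np.load("top_d0.npy");m=r.camera_model("top")
R=np.array(m["R"]);tt=np.array(m["t"])
v,u=np.mgrid[:480,:640];P=(np.dstack([(u-m["cx"])/m["fx"]*D,(v-m["cy"])/m["fy"]*D,D])-tt)@R
def comp(z0,z1,x0,x1,y0,y1,n):
    M=((P[...,2]>z0)&(P[...,2]<z1)&(P[...,0]>x0)&(P[...,0]<x1)&(P[...,1]>y0)&(P[...,1]<y1)).astype(np.uint8)
    M=cv2.morphologyEx(M,cv2.MORPH_OPEN,np.ones((3,3)))
    k,l,st,_=cv2.connectedComponentsWithStats(M);i=1+np.argmax(st[1:,4]);Q=P[l==i]
    c,w,a=cv2.minAreaRect(Q[:,:2].astype(np.float32))
    e,V=np.linalg.eigh(np.cov(Q[:,:2].T));print(n,len(Q),np.round(c,1),np.round(w,1),round(a,1),"mean",Q.mean(0).round(1),"pca yaw",np.degrees(np.arctan(V[1,1]/V[0,1])).round(1))
comp(84,105,495,600,-260,-160,"cart")
comp(118,135,590,760,50,340,"housing")
comp(40,52,400,640,50,340,"bed")
comp(135,330,400,640,150,240,"clamp")
E
```

```text
cart 343 [ 567.1 -215.8] [38.4 66.9] 86.4 mean [ 567.  -215.3   92.5] pca yaw -6.8
housing 2853 [672.1 221. ] [118.3 200.3] 12.7 mean [673.5 221.1 126.4] pca yaw -78.0
bed 3095 [546.1 192.1] [145.  241.6] 12.7 mean [542.5 189.6  45.8] pca yaw -77.9
clamp 752 [555.3 198.4] [165.7  55.9] 9.5 mean [560.1 195.6 192.5] pca yaw 12.2
```

View pics/ortho.png

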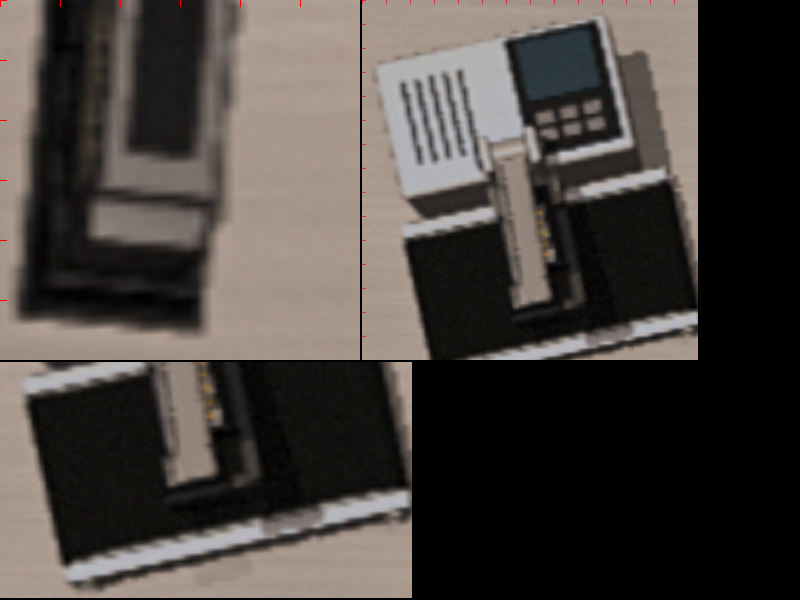

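The ortho view confirms that the stepped end of the grey cartridge faces the robot and that the coder is yawed about 12.5°. I'll refine the cartridge and bar, then move.

```bash
cat >> h.py <<'E'
def go(x,y,z,yaw):
    "yaw of tool x, deg (tool down). rz first, then tx,ty,tz in cm"
    s=r.sense();p=np.array(s["eef_pos"]);w=np.degrees(s["tcp_rot"][2]);d=np.array([x,y,z])-p;a=np.radians(yaw)
    rz=-((yaw-w+180)%360-180)
    print("from",p.round(1),"yaw",round(w,1),"rz %.1f tx %.2f ty %.2f tz %.2f"%(rz,(d[0]*np.cos(a)+d[1]*np.sin(a))/10,(d[0]*np.sin(a)-d[1]*np.cos(a))/10,-d[2]/10))
def cloud(cam,D):
    m=r.camera_model(cam);R=np.array(m["R"]);tt=np.array(m["t"])
    v,u=np.mgrid[:480,:640];return (np.dstack([(u-m["cx"])/m["fx"]*D,(v-m["cy"])/m["fy"]*D,D])-tt)@R
E
python3 - <<'E'
from h import *
for c in ("top","side"):
    P=cloud(c,np.load(c+"_d0.npy"))
    def sel(x0,x1,y0,y1,z0,z1):
        M=((P[...,2]>z0)&(P[...,2]<z1)&(P[...,0]>x0)&(P[...,0]<x1)&(P[...,1]>y0)&(P[...,1]<y1)).astype(np.uint8)
        M=cv2.morphologyEx(M,cv2.MORPH_OPEN,np.ones((2,2)));k,l,st,_=cv2.connectedComponentsWithStats(M);return P[l==1+np.argmax(st[1:,4])]
    for n,z0,z1 in(("cart",84,105),("stand",24,42),("cart all",60,105)):
        Q=sel(495,680,-290,-150,z0,z1);q,w,a=cv2.minAreaRect(Q[:,:2].astype(np.float32));e,V=np.linalg.eigh(np.cov(Q[:,:2].T))
        print(c,n,len(Q),np.round(q,1),np.round(w,1),round(a,1),Q.mean(0).round(1),"pca",np.degrees(np.arctan(V[1,1]/V[0,1])).round(1))
    Q=sel(400,640,140,260,140,330);a=np.radians(12.5);ex=np.array([np.cos(a),np.sin(a)]);ey=np.array([-ex[1],ex[0]])
    q=(Q[:,:2]-[560,196])@np.c_[ex,ey]
    for lo in range(-100,80,12):
        k=(q[:,0]>=lo)&(q[:,0]<lo+12)
        if k.sum()>3: print(c,lo,k.sum(),"y",np.percentile(q[k,1],[3,50,97]).round(1),"z",np.percentile(Q[k,2],[5,50,95]).round(1))
E
```

```text
top cart 436 [ 450.7 -141. ] [ 72.9 433.7] 56.6 [ 572.1 -218.5   94.6] pca -30.5
top stand 91 [ 527.  -217.3] [60.4 33.4] 84.8 [ 518.2 -210.3   26.6] pca 76.0
top cart all 569 [ 448.8 -143.9] [ 80.5 433.6] 56.7 [ 564.  -217.1   89.4] pca -24.3
top -88 81 y [-20.   -1.   16.1] z [223.1 228.9 234.6]
top -76 41 y [-15.5  -1.7   7.9] z [218.  221.7 230.1]
top -64 66 y [-12.7   0.   32.3] z [ 44.7 215.3 221.5]
top -52 40 y [-12.2  -2.4   8.5] z [208.3 213.7 220.1]
top -40 47 y [-12.2   0.4   9.4] z [ 49.1 207.9 215.1]
top -28 43 y [-12.2  -0.8   8.9] z [ 64.5 202.1 207.9]
top -16 41 y [-12.2  -1.    8.8] z [ 79.  195.7 203.9]
top -4 44 y [-12.4  -2.2   9. ] z [100.8 191.5 199.9]
top 8 43 y [-11.9  -3.3   8.8] z [ 86.7 184.8 192.5]
top 20 40 y [-12.2  -1.9   8.3] z [ 89.5 179.9 187.4]
top 32 42 y [-12.   -0.5  10.4] z [168.8 174.8 183.4]
top 44 79 y [-23.3  -1.8  21.1] z [106.3 166.4 176.7]
top 56 106 y [-27.5  -3.8  24.7] z [125.9 164.3 169.8]
top 68 43 y [-27.7  -3.5  19.3] z [130.9 164.3 170.2]
side cart 368 [ 379.3 -455.8] [809.5  83.6] 49.9 [ 573.  -224.    91.9] pca 42.8
side stand 2
[... 230 characters left out ...]
  -12.    2.7] z [213.9 220.6 228.3]
side -64 15 y [-13.4 -11.   -1.1] z [210.6 214.5 219.9]
side -52 24 y [-15.1  -5.9  10.2] z [205.5 212.3 217.8]
side -40 26 y [-14.  -10.4   9.9] z [198.1 207.  213. ]
side -28 22 y [-14.8 -10.7  10.6] z [193.8 201.5 206.5]
side -16 25 y [-15.8 -10.3  10.1] z [186.2 195.  203.4]
side -4 27 y [-13.5 -10.4   9.8] z [173.6 189.  196.6]
side 8 21 y [-14.  -11.    8.6] z [175.1 186.2 190.9]
side 20 15 y [-15.6 -10.   10. ] z [172.2 178.  185.7]
side 32 23 y [-14.7  -9.7  78.4] z [166.3 173.1 179.8]
side 44 47 y [-25.7  -8.8 186.1] z [ 24.8 164.  175. ]
side 56 70 y [-28.3 -13.2 180.6] z [ 78.1 161.5 167.9]
side 68 34 y [-29.8 -20.7 190.9] z [ -0.7 158.1 165.8]
```

>>> {"fn": "move_arm", "kwargs": {"increments": [{"tz": -2, "rz": -7.5, "gripper": 1}, {"tz": -2.5, "rz": -7.5}, {"tz": -3, "rz": -7.5}, {"tz": -2.5, "rz": -7.5}, {"tz": -2, "rz": -7.5}], "squeeze": 30}}

```text
invalid input
```

>>> {"fn": "move_arm", "kwargs": {"increments": [{"tx": 0, "ty": 0, "tz": -2, "rx": 0, "ry": 0, "rz": -7.5, "gripper": 1}, {"tx": 0, "ty": 0, "tz": -2.5, "rx": 0, "ry": 0, "rz": -7.5, "gripper": 1}, {"tx": 0, "ty": 0, "tz": -3, "rx": 0, "ry": 0, "rz": -7.5, "gripper": 1}, {"tx": 0, "ty": 0, "tz": -2.5, "rx": 0, "ry": 0, "rz": -7.5, "gripper": 1}, {"tx": 0, "ty": 0, "tz": -2, "rx": 0, "ry": 0, "rz": -7.5, "gripper": 1}], "squeeze": 30}}

```text
clock: 1.6
eef_pos: [269.1, 564.4, 353.2]
tcp_rot: [3.14, 0.001, -2.927]
contact_force: [1.3, 0.4, -0.1]
opening: 0.999
```

>>> {"fn": "move_arm", "kwargs": {"increments": [{"tx": -0.7, "ty": -2.4, "gripper": 1}, {"tx": -1.2, "ty": -4}, {"tx": -1.2, "ty": -4}, {"tx": -1.2, "ty": -4}, {"tx": -1.2, "ty": -4}, {"tx": -1.2, "ty": -4}, {"tx": -1.2, "ty": -4}, {"tx": -1.2, "ty": -4}, {"tx": -1.2, "ty": -4}, {"tx": -1.2, "ty": -4}, {"tx": -1.2, "ty": -4, "tz": 3}]}}

```text
invalid input
```

Run:
```python
from h import *
go(483,177,260,192.4)
```

```text
from [269.1 564.4 353.2] yaw -167.7 rz -0.1 tx -12.58 ty -42.43 tz 9.32
```

>>> {"fn": "move_arm", "kwargs": {"increments": [{"tx": -0.7, "ty": -2.4, "tz": 0, "rx": 0, "ry": 0, "rz": 0, "gripper": 1}, {"tx": -1.2, "ty": -4, "tz": 0, "rx": 0, "ry": 0, "rz": 0, "gripper": 1}, {"tx": -1.2, "ty": -4, "tz": 0, "rx": 0, "ry": 0, "rz": 0, "gripper": 1}, {"tx": -1.2, "ty": -4, "tz": 0, "rx": 0, "ry": 0, "rz": 0, "gripper": 1}, {"tx": -1.2, "ty": -4, "tz": 0, "rx": 0, "ry": 0, "rz": 0, "gripper": 1}, {"tx": -1.2, "ty": -4, "tz": 0, "rx": 0, "ry": 0, "rz": 0, "gripper": 1}, {"tx": -1.2, "ty": -4, "tz": 0, "rx": 0, "ry": 0, "rz": 0, "gripper": 1}, {"tx": -1.2, "ty": -4, "tz": 0, "rx": 0, "ry": 0, "rz": 0, "gripper": 1}, {"tx": -1.2, "ty": -4, "tz": 0, "rx": 0, "ry": 0, "rz": 0, "gripper": 1}, {"tx": -1.2, "ty": -4, "tz": 1, "rx": 0, "ry": 0, "rz": 0, "gripper": 1}, {"tx": -1.0, "ty": -4, "tz": 3, "rx": 0, "ry": 0, "rz": 0, "gripper": 1}, {"tx": 0, "ty": 0, "tz": 3, "rx": 0, "ry": 0, "rz": 0, "gripper": 1}], "squeeze": 30}}

```text
clock: 2.8
eef_pos: [481.2, 172.7, 281.8]
tcp_rot: [-3.14, 0.003, -2.935]
contact_force: [-0.0, 1.4, 0.1]
opening: 1.001
```

```bash
cat > look.py <<'E'
import sys;from h import *
n=sys.argv[1];ims=[]
for c in("side","top"):
    p,d=r.grab_frame(c);np.save(f"{c}_{n}.npy",d);cv2.imwrite(f"pics/{c}_{n}.png",p[...,::-1])
    for q in sys.argv[2:]:
        o=r.place_of(q,c);print(q,c,[(np.round(x["location"],1),round(x["confidence"],2)) for x in o[:2]])
E
python3 look.py 1 clamp_bar; python3 -c "
from h import *
go(483,177,202,192.4)"
```

```text
clamp_bar side [(array([181.9, 265.4]), 0.86), (array([231.5, 241.4]), 0.35)]
clamp_bar top [(array([269.3, 239.8]), 0.35)]
from [479.  176.4 282.3] yaw -168.0 rz -0.4 tx -0.41 ty -0.03 tz 8.03
```

>>> {"fn": "move_arm", "kwargs": {"increments": [{"tx": -0.3, "ty": 0, "tz": 2, "rx": 0, "ry": 0, "rz": -0.3, "gripper": 1}, {"tx": 0, "ty": 0, "tz": 2, "rx": 0, "ry": 0, "rz": 0, "gripper": 1}, {"tx": 0, "ty": 0, "tz": 2, "rx": 0, "ry": 0, "rz": 0, "gripper": 1}, {"tx": 0, "ty": 0, "tz": 2, "rx": 0, "ry": 0, "rz": 0, "gripper": 1}, {"tx": 0, "ty": 0, "tz": 0, "rx": 0, "ry": 0, "rz": 0, "gripper": 1}]}}

```text
clock: 3.5
eef_pos: [481.3, 177.7, 201.5]
tcp_rot: [-3.141, -0.002, -2.925]
contact_force: [-0.5, -0.0, 0.1]
opening: 0.999
```

```bash
python3 look.py 2 clamp_bar; python3 -c "
from h import *
s=cv2.imread('pics/side_2.png')[140:240,210:350];t=cv2.imread('pics/top_2.png')[190:310,190:310]
im=np.zeros((560,800,3),np.uint8);im[:286,:400]=cv2.resize(s,(400,286),interpolation=2);im[:400,400:]=cv2.resize(t,(400,400),interpolation=2);cv2.imwrite('pics/c2.png',im)
go(483,177,202,192.4)"
```

```text
clamp_bar side [(array([178. , 264.4]), 0.82)]
clamp_bar top []
from [483.  177.7 203.8] yaw -167.6 rz -0.0 tx 0.02 ty -0.07 tz 0.18
```

View pics/c2.png

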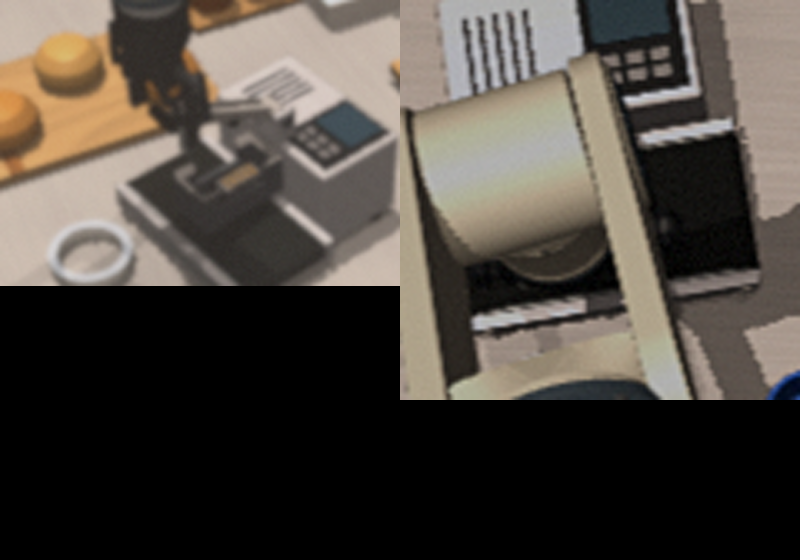

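The side crop shows the fingers straddling the front end of the clamp lever. I'll close on it now.

>>> {"fn": "move_arm", "kwargs": {"increments": [{"tx": 0, "ty": 0, "tz": 0, "rx": 0, "ry": 0, "rz": 0, "gripper": -0.3}, {"tx": 0, "ty": 0, "tz": 0, "rx": 0, "ry": 0, "rz": 0, "gripper": -0.5}, {"tx": 0, "ty": 0, "tz": 0, "rx": 0, "ry": 0, "rz": 0, "gripper": -0.5}, {"tx": 0, "ty": 0, "tz": 0, "rx": 0, "ry": 0, "rz": 0, "gripper": -0.5}, {"tx": 0, "ty": 0, "tz": 0, "rx": 0, "ry": 0, "rz": 0, "gripper": -0.5}, {"tx": 0, "ty": 0, "tz": 0, "rx": 0, "ry": 0, "rz": 0, "gripper": -0.5}], "squeeze": 40}}

```text
clock: 4.3
eef_pos: [481.5, 178.8, 202.4]
tcp_rot: [3.138, -0.0, -2.927]
contact_force: [-5.0, 10.6, 3.5]
opening: 0.456
```

>>> {"fn": "move_arm", "kwargs": {"increments": [{"tx": -0.37, "ty": 0.1, "tz": -0.73, "rx": 0, "ry": 0, "rz": 0, "gripper": -0.5}, {"tx": -0.37, "ty": 0.1, "tz": -0.73, "rx": 0, "ry": 0, "rz": 0, "gripper": -0.5}, {"tx": -0.43, "ty": 0, "tz": -0.68, "rx": 0, "ry": 0, "rz": 0, "gripper": -0.5}, {"tx": -0.43, "ty": 0, "tz": -0.67, "rx": 0, "ry": 0, "rz": 0, "gripper": -0.5}, {"tx": -0.5, "ty": 0, "tz": -0.62, "rx": 0, "ry": 0, "rz": 0, "gripper": -0.5}, {"tx": -0.49, "ty": 0, "tz": -0.63, "rx": 0, "ry": 0, "rz": 0, "gripper": -0.5}]}}

```text
clock: 4.9
eef_pos: [507.0, 184.5, 242.8]
tcp_rot: [3.141, -0.001, -2.927]
contact_force: [-1.0, 3.7, -9.6]
opening: 0.452
```

>>> {"fn": "move_arm", "kwargs": {"increments": [{"tx": -0.55, "ty": 0, "tz": -0.58, "rx": 0, "ry": 0, "rz": 0, "gripper": -0.5}, {"tx": -0.56, "ty": 0, "tz": -0.57, "rx": 0, "ry": 0, "rz": 0, "gripper": -0.5}, {"tx": -0.61, "ty": 0, "tz": -0.52, "rx": 0, "ry": 0, "rz": 0, "gripper": -0.5}, {"tx": -0.62, "ty": 0, "tz": -0.51, "rx": 0, "ry": 0, "rz": 0, "gripper": -0.5}, {"tx": -0.66, "ty": 0, "tz": -0.45, "rx": 0, "ry": 0, "rz": 0, "gripper": -0.5}, {"tx": -0.66, "ty": 0, "tz": -0.45, "rx": 0, "ry": 0, "rz": 0, "gripper": -0.5}, {"tx": -0.7, "ty": 0, "tz": -0.39, "rx": 0, "ry": 0, "rz": 0, "gripper": -0.5}, {"tx": -0.7, "ty": 0, "tz": -0.38, "rx": 0, "ry": 0, "rz": 0, "gripper": -0.5}, {"tx": -0.73, "ty": 0, "tz": -0.32, "rx": 0, "ry": 0, "rz": 0, "gripper": -0.5}, {"tx": -0.74, "ty": 0, "tz": -0.31, "rx": 0, "ry": 0, "rz": 0, "gripper": -0.5}]}}

```text
clock: 5.9
eef_pos: [570.3, 198.7, 287.5]
tcp_rot: [3.141, -0.002, -2.927]
contact_force: [-5.3, 5.7, -5.2]
opening: 0.457
```

>>> {"fn": "move_arm", "kwargs": {"increments": [{"tx": -0.76, "ty": 0, "tz": -0.24, "rx": 0, "ry": 0, "rz": 0, "gripper": -0.5}, {"tx": -0.77, "ty": 0, "tz": -0.23, "rx": 0, "ry": 0, "rz": 0, "gripper": -0.5}, {"tx": -0.78, "ty": 0, "tz": -0.16, "rx": 0, "ry": 0, "rz": 0, "gripper": -0.5}, {"tx": -0.79, "ty": 0, "tz": -0.16, "rx": 0, "ry": 0, "rz": 0, "gripper": -0.5}, {"tx": -0.8, "ty": 0, "tz": -0.08, "rx": 0, "ry": 0, "rz": 0, "gripper": -0.5}, {"tx": -0.79, "ty": 0, "tz": -0.08, "rx": 0, "ry": 0, "rz": 0, "gripper": -0.5}, {"tx": -0.8, "ty": 0, "tz": 0, "rx": 0, "ry": 0, "rz": 0, "gripper": -0.5}, {"tx": -0.8, "ty": 0, "tz": 0, "rx": 0, "ry": 0, "rz": 0, "gripper": -0.5}, {"tx": -0.8, "ty": 0, "tz": 0.05, "rx": 0, "ry": 0, "rz": 0, "gripper": -0.5}, {"tx": 0, "ty": 0, "tz": 0, "rx": 0, "ry": 0, "rz": 0, "gripper": -0.5}, {"tx": 0, "ty": 0, "tz": 0, "rx": 0, "ry": 0, "rz": 0, "gripper": -0.5}]}}

```text
clock: 7.0
eef_pos: [641.2, 214.5, 297.4]
tcp_rot: [3.14, 0.003, -2.926]
contact_force: [-0.7, 7.6, -2.0]
opening: 0.46
```

>>> {"fn": "move_arm", "kwargs": {"increments": [{"tx": 0, "ty": 0, "tz": 0, "rx": 0, "ry": 0, "rz": 0, "gripper": 0.3}, {"tx": 0, "ty": 0, "tz": 0, "rx": 0, "ry": 0, "rz": 0, "gripper": 0.6}, {"tx": 0, "ty": 0, "tz": 0, "rx": 0, "ry": 0, "rz": 0, "gripper": 0.6}, {"tx": 0, "ty": 0, "tz": -1, "rx": 0, "ry": 0, "rz": 0, "gripper": 0.6}, {"tx": 0, "ty": 0, "tz": -2, "rx": 0, "ry": 0, "rz": 0, "gripper": 0.6}, {"tx": 0, "ty": 0, "tz": -2, "rx": 0, "ry": 0, "rz": 0, "gripper": 0.6}, {"tx": 0, "ty": 0, "tz": -2, "rx": 0, "ry": 0, "rz": 0, "gripper": 1}]}}

```text
clock: 7.7
eef_pos: [640.2, 213.1, 368.0]
tcp_rot: [-3.141, 0.001, -2.927]
contact_force: [-0.9, -0.2, 0.3]
opening: 0.947
```

```bash
cat > meas.py <<'E'
from h import *
for c in("top","side"):
    p,d=r.grab_frame(c);np.save(f"{c}_3.npy",d);cv2.imwrite(f"pics/{c}_3.png",p[...,::-1]);P=cloud(c,d)
    for q in("cartridge_center","stand"):
        for o in r.cut_out(q,c)[:2]:
            for z0,z1 in(((88,98),(70,98)) if q[0]=="c" else ((26,42),)):
                Q=P[o["mask"]&(d>0)];Q=Q[(Q[:,2]>z0)&(Q[:,2]<z1)]
                if len(Q)<10: continue
                w,s,a=cv2.minAreaRect(Q[:,:2].astype(np.float32));e,V=np.linalg.eigh(np.cov(Q[:,:2].T))
                print(c,q,round(o["confidence"],2),o["bbox"],len(Q),np.round(w,1),np.round(s,1),round(a,1),Q.mean(0).round(1),"pca",np.degrees(np.arctan(V[1,1]/V[0,1])).round(1))
    o=[x["location"] for x in r.place_of("cartridge_center",c)];print(c,[atz(c,*l,49).round(1) for l in o])
print(r.sense()["eef_pos"])
E
python3 meas.py
```

```text
top cartridge_center 0.97 [392.6, 238.9, 412.0, 274.7] 395 [ 575.7 -216.6] [39.  83.4] 85.2 [ 574.5 -216.2   92.5] pca -5.5
top cartridge_center 0.97 [392.6, 238.9, 412.0, 274.7] 524 [ 568.9 -216.1] [39.3 97.1] 84.9 [ 567.4 -215.    89.1] pca -4.3
top stand 0.8 [381.7, 236.5, 406.4, 281.8] 119 [ 568.1 -215.9] [ 55.7 115. ] 85.0 [ 547.2 -204.4   32.7] pca 10.2
top [array([ 562.3, -210.6,   49. ]), array([ 737.1, -261.7,   49. ])]
side cartridge_center 0.85 [338.6, 285.9, 378.3, 318.2] 339 [ 573.6 -218.7] [40.2 83.9] 85.1 [ 572.9 -218.7   91.6] pca -4.7
side cartridge_center 0.85 [338.6, 285.9, 378.3, 318.2] 513 [ 567.7 -217.9] [41.4 95.8] 85.4 [ 565.5 -221.    87. ] pca -6.9
side stand 0.91 [332.2, 298.9, 379.3, 326.0] 124 [ 559.1 -234.2] [ 52.8 122.9] 64.9 [ 549.5 -229.3   31.8] pca -15.9
side [array([ 565.6, -221.4,   49. ]), array([ 719.2, -285.2,   49. ])]
[639.55948405 213.20130753 365.1434011 ]
```

>>> {"fn": "move_arm", "kwargs": {"increments": [{"tx": 0, "ty": 0, "tz": 0, "rx": 0, "ry": 0, "rz": 6, "gripper": 1}, {"tx": 0, "ty": 0, "tz": 0, "rx": 0, "ry": 0, "rz": 6, "gripper": 1}, {"tx": 0, "ty": -1.5, "tz": 0, "rx": 0, "ry": 0, "rz": 5.3, "gripper": 1}, {"tx": 0.4, "ty": -4, "tz": 0, "rx": 0, "ry": 0, "rz": 0, "gripper": 1}, {"tx": 0.4, "ty": -5, "tz": 0, "rx": 0, "ry": 0, "rz": 0, "gripper": 1}, {"tx": 0.4, "ty": -5, "tz": 0, "rx": 0, "ry": 0, "rz": 0, "gripper": 1}, {"tx": 0.4, "ty": -5, "tz": 0, "rx": 0, "ry": 0, "rz": 0, "gripper": 1}, {"tx": 0.4, "ty": -5, "tz": 0, "rx": 0, "ry": 0, "rz": 0, "gripper": 1}, {"tx": 0.4, "ty": -5, "tz": 2, "rx": 0, "ry": 0, "rz": 0, "gripper": 1}, {"tx": 0.4, "ty": -5, "tz": 3, "rx": 0, "ry": 0, "rz": 0, "gripper": 1}, {"tx": 0.6, "ty": -3, "tz": 3, "rx": 0, "ry": 0, "rz": 0, "gripper": 1}, {"tx": 0, "ty": 0, "tz": 3, "rx": 0, "ry": 0, "rz": 0, "gripper": 1}]}}

```text
clock: 9.3
eef_pos: [574.6, -159.4, 260.6]
tcp_rot: [-3.14, -0.001, 3.051]
contact_force: [-0.2, 0.6, 0.7]
opening: 0.999
```

```bash
python3 -c "
from h import *
go(568.3,-217,150,175)"
```

```text
from [ 574.6 -159.4  260.6] yaw 174.8 rz -0.2 tx 0.12 ty -5.79 tz 11.06
```

>>> {"fn": "move_arm", "kwargs": {"increments": [{"tx": 0.1, "ty": -2.9, "tz": 0, "rx": 0, "ry": 0, "rz": -0.2, "gripper": 1}, {"tx": 0, "ty": -2.9, "tz": 0, "rx": 0, "ry": 0, "rz": 0, "gripper": 1}, {"tx": 0, "ty": 0, "tz": 3, "rx": 0, "ry": 0, "rz": 0, "gripper": 1}, {"tx": 0, "ty": 0, "tz": 3, "rx": 0, "ry": 0, "rz": 0, "gripper": 1}, {"tx": 0, "ty": 0, "tz": 3, "rx": 0, "ry": 0, "rz": 0, "gripper": 1}, {"tx": 0, "ty": 0, "tz": 2, "rx": 0, "ry": 0, "rz": 0, "gripper": 1}, {"tx": 0, "ty": 0, "tz": 0, "rx": 0, "ry": 0, "rz": 0, "gripper": 1}]}}

```text
clock: 10.0
eef_pos: [567.6, -212.7, 148.5]
tcp_rot: [3.14, -0.006, 3.058]
contact_force: [-0.2, -0.3, 0.2]
opening: 0.999
```

```bash
python3 look.py 4; python3 -c "
from h import *
s=cv2.imread('pics/side_4.png');im=np.zeros((600,800,3),np.uint8);im[:420]=cv2.resize(s[225:345,270:470][:105],(800,420),interpolation=2);im[425:]=cv2.resize(s[130:240,200:480],(800,314))[:175]
cv2.imwrite('pics/c4.png',im);go(568.3,-217,41,175)"
```

```text
from [ 569.9 -213.5  152. ] yaw 175.2 rz 0.2 tx 0.13 ty -0.37 tz 11.10
```

View pics/c4.png

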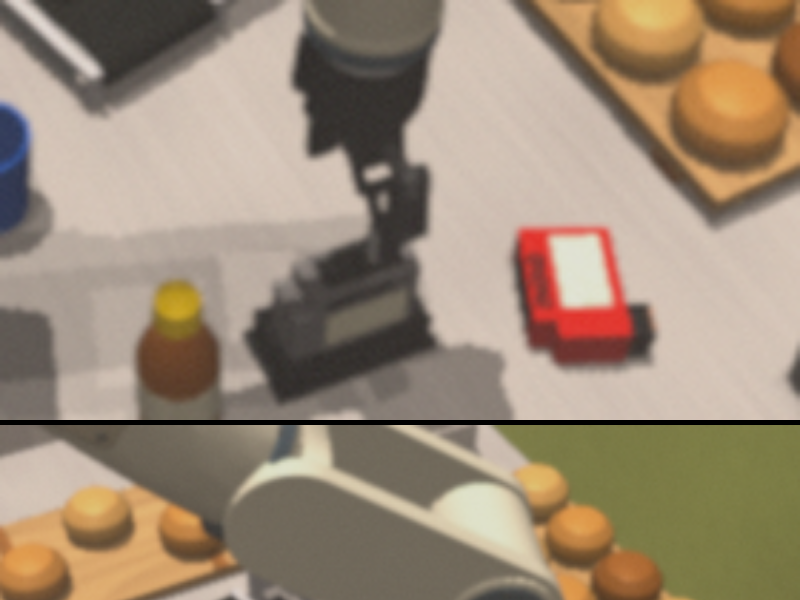

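The crop shows the open fingers straddling the grey cartridge at mid-length, with the honey bottle and the red look-alike clear. I'll descend and grip.

>>> {"fn": "move_arm", "kwargs": {"increments": [{"tx": 0.1, "ty": -0.3, "tz": 1, "rx": 0, "ry": 0, "rz": 0, "gripper": 1}, {"tx": 0, "ty": 0, "tz": 2, "rx": 0, "ry": 0, "rz": 0, "gripper": 1}, {"tx": 0, "ty": 0, "tz": 2, "rx": 0, "ry": 0, "rz": 0, "gripper": 1}, {"tx": 0, "ty": 0, "tz": 2, "rx": 0, "ry": 0, "rz": 0, "gripper": 1}, {"tx": 0, "ty": 0, "tz": 2, "rx": 0, "ry": 0, "rz": 0, "gripper": 1}, {"tx": 0, "ty": 0, "tz": 1.9, "rx": 0, "ry": 0, "rz": 0, "gripper": 1}, {"tx": 0, "ty": 0, "tz": 0, "rx": 0, "ry": 0, "rz": 0, "gripper": 1}, {"tx": 0, "ty": 0, "tz": 0, "rx": 0, "ry": 0, "rz": 0, "gripper": 1}]}}

```text
clock: 10.9
eef_pos: [569.1, -216.7, 43.7]
tcp_rot: [-3.141, 0.001, 3.058]
contact_force: [-0.4, 0.4, 0.4]
opening: 1.003
```

```bash
python3 -c "
from h import *
go(568.3,-217,41,175);print(r.sense()['contact_force'])"
```

```text
from [ 569.1 -216.7   43.7] yaw 175.2 rz 0.2 tx 0.08 ty -0.03 tz 0.27
[-0.37011386  0.38332534  0.37455469]
```

>>> {"fn": "move_arm", "kwargs": {"increments": [{"tx": 0, "ty": 0, "tz": 0.2, "rx": 0, "ry": 0, "rz": 0, "gripper": 0.3}, {"tx": 0, "ty": 0, "tz": 0, "rx": 0, "ry": 0, "rz": 0, "gripper": 0}, {"tx": 0, "ty": 0, "tz": 0, "rx": 0, "ry": 0, "rz": 0, "gripper": -0.3}, {"tx": 0, "ty": 0, "tz": 0, "rx": 0, "ry": 0, "rz": 0, "gripper": -0.5}, {"tx": 0, "ty": 0, "tz": 0, "rx": 0, "ry": 0, "rz": 0, "gripper": -0.6}, {"tx": 0, "ty": 0, "tz": 0, "rx": 0, "ry": 0, "rz": 0, "gripper": -0.6}, {"tx": 0, "ty": 0, "tz": 0, "rx": 0, "ry": 0, "rz": 0, "gripper": -0.6}, {"tx": 0, "ty": 0, "tz": 0, "rx": 0, "ry": 0, "rz": 0, "gripper": -0.6}], "squeeze": 45}}

```text
clock: 11.7
eef_pos: [569.3, -216.6, 41.9]
tcp_rot: [-3.141, 0.001, 3.058]
contact_force: [-1.7, 0.4, 5.3]
opening: 0.447
```

>>> {"fn": "move_arm", "kwargs": {"increments": [{"tx": 0, "ty": 0, "tz": -0.5, "rx": 0, "ry": 0, "rz": 0, "gripper": -0.6}, {"tx": 0, "ty": 0, "tz": -1, "rx": 0, "ry": 0, "rz": 0, "gripper": -0.6}, {"tx": 0, "ty": 0, "tz": -1, "rx": 0, "ry": 0, "rz": 0, "gripper": -0.6}, {"tx": 0, "ty": 0, "tz": -1.5, "rx": 0, "ry": 0, "rz": 0, "gripper": -0.6}, {"tx": 0, "ty": 0, "tz": -2, "rx": 0, "ry": 0, "rz": 0, "gripper": -0.6}, {"tx": 0, "ty": 0, "tz": -2, "rx": 0, "ry": 0, "rz": 0, "gripper": -0.6}, {"tx": 0, "ty": 0, "tz": -2, "rx": 0, "ry": 0, "rz": 0, "gripper": -0.6}, {"tx": 0, "ty": 0, "tz": -2, "rx": 0, "ry": 0, "rz": 0, "gripper": -0.6}, {"tx": 0, "ty": 0, "tz": -2, "rx": 0, "ry": 0, "rz": 0, "gripper": -0.6}, {"tx": 0, "ty": 0, "tz": -1.5, "rx": 0, "ry": 0, "rz": 0, "gripper": -0.6}, {"tx": 0, "ty": 0, "tz": -0.5, "rx": 0, "ry": 0, "rz": 0, "gripper": -0.6}, {"tx": 0, "ty": 0, "tz": 0, "rx": 0, "ry": 0, "rz": 0, "gripper": -0.6}]}}

```text
clock: 12.9
eef_pos: [569.1, -216.6, 202.0]
tcp_rot: [-3.141, 0.001, 3.058]
contact_force: [0.1, -0.4, -1.1]
opening: 0.435
```

```bash
cat > m5.py <<'E'
from h import *
go(560.4,194.3,200,192.5);print(r.sense()["opening"])
for c in("top","side"):
    p,d=r.grab_frame(c);cv2.imwrite(f"pics/{c}_5.png",p[...,::-1]);np.save(f"{c}_5.npy",d)
    for q,z in(("cradle_home",101.5),("clamp_hinge",156),("clamp_bar",315)):
        print(c,q,[(atz(c,*o["location"],z).round(1),round(o["confidence"],2)) for o in r.place_of(q,c)[:2]])
# top view, clamp is up now: cradle lips/pocket at z 113, housing rect
P=cloud("top",np.load("top_5.npy"))
M=((P[...,2]>118)&(P[...,2]<133)&(P[...,0]>590)&(P[...,0]<760)&(P[...,1]>50)&(P[...,1]<340)).astype(np.uint8)
M=cv2.morphologyEx(M,cv2.MORPH_OPEN,np.ones((3,3)));Q=P[M>0];print("housing",cv2.minAreaRect(Q[:,:2].astype(np.float32)))
t=cv2.imread("pics/top_5.png");k=5
o=ortho("top",t,113,490,630,130,260,k)
cv2.imwrite("pics/cradle.png",cv2.resize(o,None,fx=.85,fy=.85))
E
python3 m5.py
```

```text
from [ 569.1 -216.6  202. ] yaw 175.2 rz -17.3 tx -8.05 ty 40.30 tz 0.20
0.4350184761532065
top cradle_home [(array([559.2, 206.7, 101.5]), 0.92)]
top clamp_hinge [(array([624.1, 215.1, 156. ]), 0.65), (array([386.1,  20. , 156. ]), 0.62)]
top clamp_bar [(array([633.4, 221. , 315. ]), 0.92), (array([502.1, 158.3, 315. ]), 0.28)]
side cradle_home [(array([569. , 196.1, 101.5]), 0.9)]
side clamp_hinge [(array([617.4, 222.4, 156. ]), 0.39)]
side clamp_bar []
housing ((671.7882080078125, 220.9504852294922), (118.06961822509766, 200.2197723388672), 12.632465362548828)
```

View pics/cradle.png

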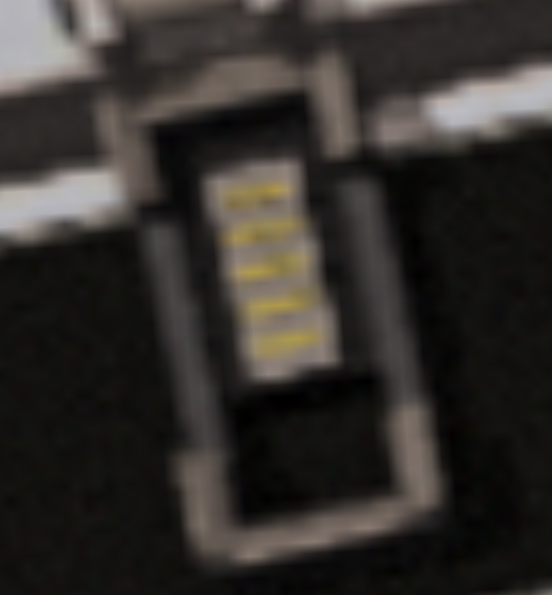

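The clamp is up and the empty cradle is clear: the lips' outer corners are at crop (203, 562), (441, 510), (342, 52) and (100, 105). That puts the cradle centre at about (558, 196), and the housing fit agrees. I'll carry the cartridge there.

>>> {"fn": "move_arm", "kwargs": {"increments": [{"tx": 0, "ty": 0, "tz": 0, "rx": 0, "ry": 0, "rz": -6, "gripper": -0.6}, {"tx": 0, "ty": 0, "tz": 0, "rx": 0, "ry": 0, "rz": -6, "gripper": -0.6}, {"tx": 0, "ty": 1.5, "tz": 0, "rx": 0, "ry": 0, "rz": -5.4, "gripper": -0.6}, {"tx": -0.8, "ty": 3.5, "tz": 0, "rx": 0, "ry": 0, "rz": 0, "gripper": -0.6}, {"tx": -1, "ty": 4.5, "tz": 0, "rx": 0, "ry": 0, "rz": 0, "gripper": -0.6}, {"tx": -1, "ty": 4.5, "tz": 0, "rx": 0, "ry": 0, "rz": 0, "gripper": -0.6}, {"tx": -1, "ty": 4.5, "tz": 0, "rx": 0, "ry": 0, "rz": 0, "gripper": -0.6}, {"tx": -1, "ty": 4.5, "tz": 0, "rx": 0, "ry": 0, "rz": 0, "gripper": -0.6}, {"tx": -1, "ty": 4.5, "tz": 0, "rx": 0, "ry": 0, "rz": 0, "gripper": -0.6}, {"tx": -1, "ty": 4.5, "tz": 0, "rx": 0, "ry": 0, "rz": 0, "gripper": -0.6}, {"tx": -0.8, "ty": 3.5, "tz": 0, "rx": 0, "ry": 0, "rz": 0, "gripper": -0.6}, {"tx": 0, "ty": 1, "tz": 0, "rx": 0, "ry": 0, "rz": 0, "gripper": -0.6}]}}

```text
clock: 14.5
eef_pos: [564.6, 160.0, 201.0]
tcp_rot: [3.141, 0.001, -2.919]
contact_force: [1.0, 0.4, -1.8]
opening: 0.439
```

```bash
python3 -c "
from h import *
go(558.9,196,175,192.6);print(r.sense()['contact_force'])"
```

```text
from [564.6 160.  201. ] yaw -167.2 rz 0.2 tx -0.23 ty 3.63 tz 2.60
[ 0.99458633  0.4317362  -1.79256581]
```

>>> {"fn": "move_arm", "kwargs": {"increments": [{"tx": -0.2, "ty": 1.3, "tz": 0, "rx": 0, "ry": 0, "rz": 0.2, "gripper": -0.6}, {"tx": 0, "ty": 1.3, "tz": 0, "rx": 0, "ry": 0, "rz": 0, "gripper": -0.6}, {"tx": 0, "ty": 1, "tz": 0.5, "rx": 0, "ry": 0, "rz": 0, "gripper": -0.6}, {"tx": 0, "ty": 0, "tz": 0.5, "rx": 0, "ry": 0, "rz": 0, "gripper": -0.6}, {"tx": 0, "ty": 0, "tz": 0, "rx": 0, "ry": 0, "rz": 0, "gripper": -0.6}, {"tx": 0, "ty": 0, "tz": 0, "rx": 0, "ry": 0, "rz": 0, "gripper": -0.6}]}}

```text
clock: 15.1
eef_pos: [558.7, 191.4, 190.7]
tcp_rot: [-3.141, -0.001, -2.926]
contact_force: [0.2, 0.1, -1.4]
opening: 0.44
```

```bash
python3 look.py 6 cartridge_center cradle_home; python3 -c "
from h import *
s=cv2.imread('pics/side_6.png');cv2.imwrite('pics/c6.png',cv2.resize(s[130:240,235:365],(709,600),interpolation=2))
P=cloud('side',np.load('side_6.npy'));o=r.cut_out('cartridge_center','side')
a=np.radians(12.6)
for q in o[:2]:
    Q=P[q['mask']];Q=Q[abs(Q[:,2]-190)<70];w=cv2.minAreaRect(Q[:,:2].astype(np.float32));print(q['confidence'],q['bbox'],len(Q),w,np.percentile(Q[:,2],[2,98]))
    L=(Q[:,:2]-[558,195.7])@np.array([[np.cos(a),-np.sin(a)],[np.sin(a),np.cos(a)]]);print('coder x,y pct',np.percentile(L,[2,50,98],axis=0).round(1))
go(558.9,196,160,192.6)"
```

```text
cartridge_center side [(array([177.1, 288.9]), 0.74), (array([296. , 415.2]), 0.56)]
cradle_home side [(array([196.5, 292.9]), 0.68)]
cartridge_center top [(array([201.2, 414. ]), 0.91), (array([244.6, 243.2]), 0.58)]
cradle_home top [(array([241.5, 245.4]), 0.57), (array([272.3, 122.6]), 0.54)]Traceback (most recent call last):
  File "<string>", line 7, in <module>
    Q=P[q['mask']];Q=Q[abs(Q[:,2]-190)<70];w=cv2.minAreaRect(Q[:,:2].astype(np.float32));print(q['confidence'],q['bbox'],len(Q),w,np.percentile(Q[:,2],[2,98]))
                                                                                                                                  ~~~~~~~~~~~~~^^^^^^^^^^^^^^^
    return _quantile_unchecked(
        a, q, axis, out, overwrite_input, method, keepdims, weights)
    return _ureduce(a,
                    func=_quantile_ureduce_func,
    ...<5 lines>...
                    overwrite_input=overwrite_input,
                    method=method)
    r = func(a, **kwargs)
    result = _quantile(arr,
                       quantiles=q,
    ...<2 lines>...
                       out=out,
                       weights=wgt)
    slices_having_nans = np.isnan(arr[-1, ...])
                                  ~~~^^^^^^^^^
IndexError: index -1 is out of bounds for axis 0 with size 0
```

View pics/c6.png

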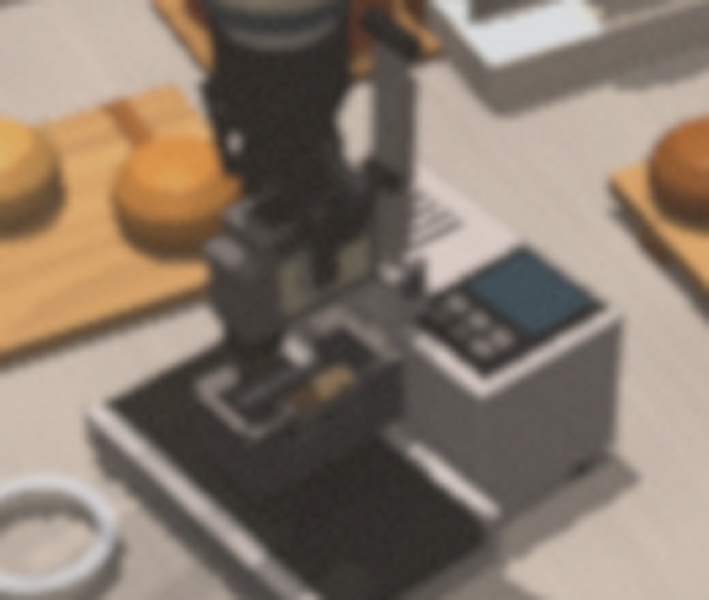

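The side crop shows the cartridge upright above the cradle with its snout to the front, and the clamp upright and clear behind. Next I check the offset numerically.

Run:
```python
from h import *
P=cloud('side',np.load('side_6.npy'));a=np.radians(12.6)
for q in r.cut_out('cartridge_center','side')[:3]:
    print(q['bbox'],round(q['confidence'],2))
    if q['bbox'][0]>340: continue
    Q=P[q['mask']];L=np.c_[(Q[:,:2]-[558,195.7])@np.array([[np.cos(a),-np.sin(a)],[np.sin(a),np.cos(a)]]),Q[:,2]]
    F=L[(L[:,2]>185)&(L[:,2]<228)&(abs(L[:,1]+19)<12)&(abs(L[:,0])<45)];print('flank',len(F),np.median(F,axis=0).round(1),'slope',np.polyfit(F[:,0],F[:,1],1).round(3))
    for z in range(155,245,10):
        S=L[(abs(L[:,2]-z)<5)&(abs(L[:,1])<40)]
        if len(S): print(z,len(S),np.percentile(S,[2,50,98],axis=0)[:,:2].round(1).tolist())
s=r.sense();print(s['eef_pos']);go(558.9,196,160,192.6)
```

```text
[398.9, 281.8, 433.8, 314.1] 0.8
[271.6, 165.7, 306.1, 199.9] 0.56
flank 154 [-22.2 -24.2 203.4] slope [ -0.037 -23.825]
155 16 [[-47.2, -21.3], [-37.8, -16.9], [-22.0, 3.3]]
165 22 [[-48.3, -21.5], [-44.7, -17.5], [11.2, 5.6]]
175 48 [[-50.2, -26.3], [-18.7, -22.6], [39.3, 7.9]]
185 68 [[-51.1, -27.2], [-21.2, -23.6], [41.4, 7.5]]
195 57 [[-51.2, -26.8], [-29.4, -24.1], [42.6, 7.7]]
205 65 [[-51.2, -27.4], [-33.4, -23.3], [43.1, 12.6]]
215 47 [[-51.2, -26.0], [-39.6, -22.7], [42.2, 9.7]]
225 69 [[-50.7, -26.0], [-39.3, -13.0], [-15.0, 13.6]]
235 65 [[-37.5, -24.8], [-24.8, -10.2], [-7.1, 16.2]]
[558.86834608 192.06985587 191.19805188]
from [558.9 192.1 191.2] yaw -167.6 rz -0.2 tx -0.09 ty 0.38 tz 3.12
```

Run:
```python
from h import *
a=np.radians(12.6)
for n in("side_6","side_5","side_4","top_5"):
    P=cloud(n.split("_")[0],np.load(n+".npy")).reshape(-1,3);P=P[np.isfinite(P).all(1)]
    L=np.c_[(P[:,:2]-[558,195.7])@np.array([[np.cos(a),-np.sin(a)],[np.sin(a),np.cos(a)]]),P[:,2]]
    S=L[(abs(L[:,2]-111)<5)&(abs(L[:,1])<35)&(L[:,0]>-75)&(L[:,0]<-20)]
    T=L[(abs(L[:,2]-111)<5)&(abs(L[:,1])<35)&(abs(L[:,0])<75)]
    print(n,len(S),"front x",np.percentile(S[:,0],[2,10,50]).round(1),"y",np.percentile(S[:,1],[3,97]).round(1),"all x",np.percentile(T[:,0],[2,98]).round(1))
```

```text
side_6 48 front x [-58.7 -57.8 -51. ] y [-29.8  26.9] all x [-58.3  59.1]
side_5 37 front x [-57.5 -56.6 -52.8] y [-29.7  28. ] all x [-57.1  59.7]
side_4 41 front x [-59.4 -57.5 -48.1] y [-30.1  27.6] all x [-58.3  57.6]
top_5 94 front x [-57.3 -56.4 -50.5] y [-28.8  28.3] all x [-57.1  59.6]
```

>>> {"fn": "move_arm", "kwargs": {"increments": [{"tx": -0.1, "ty": 0.38, "tz": 0, "rx": 0, "ry": 0, "rz": -0.2, "gripper": -0.6}, {"tx": 0, "ty": 0, "tz": 0, "rx": 0, "ry": 0, "rz": 0, "gripper": -0.6}, {"tx": 0, "ty": 0, "tz": 0.7, "rx": 0, "ry": 0, "rz": 0, "gripper": -0.6}, {"tx": 0, "ty": 0, "tz": 0.7, "rx": 0, "ry": 0, "rz": 0, "gripper": -0.6}, {"tx": 0, "ty": 0, "tz": 0.7, "rx": 0, "ry": 0, "rz": 0, "gripper": -0.6}, {"tx": 0, "ty": 0, "tz": 0.7, "rx": 0, "ry": 0, "rz": 0, "gripper": -0.6}, {"tx": 0, "ty": 0, "tz": 0.7, "rx": 0, "ry": 0, "rz": 0, "gripper": -0.6}, {"tx": 0, "ty": 0, "tz": 0.7, "rx": 0, "ry": 0, "rz": 0, "gripper": -0.6}, {"tx": 0, "ty": 0, "tz": 0.5, "rx": 0, "ry": 0, "rz": 0, "gripper": -0.6}, {"tx": 0, "ty": 0, "tz": 0, "rx": 0, "ry": 0, "rz": 0, "gripper": -0.6}]}}

```text
clock: 16.5
eef_pos: [558.5, 195.9, 143.2]
tcp_rot: [-3.141, -0.001, -2.921]
contact_force: [-0.1, -0.5, -0.8]
opening: 0.443
```

```bash
python3 -c "
from h import *
go(558.9,196,130,192.6);print(r.sense()['contact_force'])"
```

```text
from [558.5 195.9 143.2] yaw -167.4 rz 0.0 tx -0.04 ty -0.00 tz 1.32
[-0.12287456 -0.46919497 -0.75481831]
```

>>> {"fn": "move_arm", "kwargs": {"increments": [{"tx": -0.1, "ty": 0, "tz": 0.4, "rx": 0, "ry": 0, "rz": 0, "gripper": -0.6}, {"tx": 0, "ty": 0, "tz": 0.4, "rx": 0, "ry": 0, "rz": 0, "gripper": -0.6}, {"tx": 0, "ty": 0, "tz": 0.3, "rx": 0, "ry": 0, "rz": 0, "gripper": -0.6}, {"tx": 0, "ty": 0, "tz": 0.2, "rx": 0, "ry": 0, "rz": 0, "gripper": -0.6}, {"tx": 0, "ty": 0, "tz": 0.2, "rx": 0, "ry": 0, "rz": 0, "gripper": -0.6}, {"tx": 0, "ty": 0, "tz": 0, "rx": 0, "ry": 0, "rz": 0, "gripper": -0.6}]}}

```text
clock: 17.1
eef_pos: [559.8, 196.3, 128.8]
tcp_rot: [-3.142, -0.0, -2.921]
contact_force: [-0.0, 0.5, -0.5]
opening: 0.441
```

>>> {"fn": "move_arm", "kwargs": {"increments": [{"tx": 0, "ty": 0, "tz": 0.2, "rx": 0, "ry": 0, "rz": 0, "gripper": -0.6}, {"tx": 0, "ty": 0, "tz": 0.2, "rx": 0, "ry": 0, "rz": 0, "gripper": -0.6}, {"tx": 0, "ty": 0, "tz": 0.2, "rx": 0, "ry": 0, "rz": 0, "gripper": -0.6}, {"tx": 0, "ty": 0, "tz": 0.2, "rx": 0, "ry": 0, "rz": 0, "gripper": -0.6}, {"tx": 0, "ty": 0, "tz": 0, "rx": 0, "ry": 0, "rz": 0, "gripper": -0.6}]}}

```text
clock: 17.6
eef_pos: [559.7, 196.2, 120.7]
tcp_rot: [-3.142, -0.001, -2.921]
contact_force: [0.6, 0.2, -0.9]
opening: 0.443
```

>>> {"fn": "move_arm", "kwargs": {"increments": [{"tx": 0, "ty": 0, "tz": 0.2, "rx": 0, "ry": 0, "rz": 0, "gripper": -0.6}, {"tx": 0, "ty": 0, "tz": 0.2, "rx": 0, "ry": 0, "rz": 0, "gripper": -0.6}, {"tx": 0, "ty": 0, "tz": 0.2, "rx": 0, "ry": 0, "rz": 0, "gripper": -0.6}, {"tx": 0, "ty": 0, "tz": 0.2, "rx": 0, "ry": 0, "rz": 0, "gripper": -0.6}, {"tx": 0, "ty": 0, "tz": 0, "rx": 0, "ry": 0, "rz": 0, "gripper": -0.6}]}}

```text
clock: 18.1
eef_pos: [559.7, 196.2, 112.7]
tcp_rot: [-3.142, -0.001, -2.921]
contact_force: [-0.2, 0.3, -1.6]
opening: 0.439
```

>>> {"fn": "move_arm", "kwargs": {"increments": [{"tx": 0, "ty": 0, "tz": 0.2, "rx": 0, "ry": 0, "rz": 0, "gripper": -0.6}, {"tx": 0, "ty": 0, "tz": 0.2, "rx": 0, "ry": 0, "rz": 0, "gripper": -0.6}, {"tx": 0, "ty": 0, "tz": 0.2, "rx": 0, "ry": 0, "rz": 0, "gripper": -0.6}, {"tx": 0, "ty": 0, "tz": 0.2, "rx": 0, "ry": 0, "rz": 0, "gripper": -0.6}, {"tx": 0, "ty": 0, "tz": 0, "rx": 0, "ry": 0, "rz": 0, "gripper": -0.6}, {"tx": 0, "ty": 0, "tz": 0, "rx": 0, "ry": 0, "rz": 0, "gripper": -0.6}]}}

```text
clock: 18.7
eef_pos: [559.9, 196.3, 105.0]
tcp_rot: [-3.142, -0.0, -2.921]
contact_force: [0.9, -0.2, -1.2]
opening: 0.441
```

>>> {"fn": "move_arm", "kwargs": {"increments": [{"tx": 0, "ty": 0, "tz": 0.1, "rx": 0, "ry": 0, "rz": 0, "gripper": -0.6}, {"tx": 0, "ty": 0, "tz": 0.1, "rx": 0, "ry": 0, "rz": 0, "gripper": -0.6}, {"tx": 0, "ty": 0, "tz": 0.1, "rx": 0, "ry": 0, "rz": 0, "gripper": -0.6}, {"tx": 0, "ty": 0, "tz": 0.1, "rx": 0, "ry": 0, "rz": 0, "gripper": -0.6}, {"tx": 0, "ty": 0, "tz": 0, "rx": 0, "ry": 0, "rz": 0, "gripper": -0.6}, {"tx": 0, "ty": 0, "tz": 0, "rx": 0, "ry": 0, "rz": 0, "gripper": -0.6}]}}

```text
clock: 19.3
eef_pos: [560.0, 196.3, 101.2]
tcp_rot: [3.142, 0.0, -2.921]
contact_force: [-1.2, -0.1, 2.1]
opening: 0.443
```

The force turned upward (+2.1 N) at the expected standing height, so the cartridge is on the sprung contacts. I'll release and retreat upward.

>>> {"fn": "move_arm", "kwargs": {"increments": [{"tx": 0, "ty": 0, "tz": 0, "rx": 0, "ry": 0, "rz": 0, "gripper": 0}, {"tx": 0, "ty": 0, "tz": 0, "rx": 0, "ry": 0, "rz": 0, "gripper": 0.3}, {"tx": 0, "ty": 0, "tz": 0, "rx": 0, "ry": 0, "rz": 0, "gripper": 0.5}, {"tx": 0, "ty": 0, "tz": 0, "rx": 0, "ry": 0, "rz": 0, "gripper": 0.5}, {"tx": 0, "ty": 0, "tz": -0.5, "rx": 0, "ry": 0, "rz": 0, "gripper": 0.5}, {"tx": 0, "ty": 0, "tz": -1.5, "rx": 0, "ry": 0, "rz": 0, "gripper": 0.5}, {"tx": 0, "ty": 0, "tz": -2, "rx": 0, "ry": 0, "rz": 0, "gripper": 0.5}, {"tx": 0, "ty": 0, "tz": -2.5, "rx": 0, "ry": 0, "rz": 0, "gripper": 0.5}, {"tx": 0, "ty": 0, "tz": -2.5, "rx": 0, "ry": 0, "rz": 0, "gripper": 0.5}, {"tx": 0, "ty": 0, "tz": -2.5, "rx": 0, "ry": 0, "rz": 0, "gripper": 0.5}, {"tx": 0, "ty": 0, "tz": -2.5, "rx": 0, "ry": 0, "rz": 0, "gripper": 1}, {"tx": 0, "ty": 0, "tz": -2.5, "rx": 0, "ry": 0, "rz": 0, "gripper": 1}]}}

```text
clock: 20.5
eef_pos: [559.9, 196.3, 268.6]
tcp_rot: [3.141, 0.001, -2.921]
contact_force: [-0.2, 0.9, -0.0]
opening: 1.001
```

Run:
```python
from h import *
a=np.radians(12.6)
p,d=r.grab_frame("side");cv2.imwrite("pics/c7.png",cv2.resize(p[130:240,235:365,::-1],(709,600),interpolation=2))
P=cloud("side",d).reshape(-1,3);L=np.c_[(P[:,:2]-[558,195.7])@np.array([[np.cos(a),-np.sin(a)],[np.sin(a),np.cos(a)]]),P[:,2]]
for z0,z1 in((143,160),(128,142),(118,132)):
    S=L[(L[:,2]>z0)&(L[:,2]<z1)&(abs(L[:,1])<35)&(abs(L[:,0])<55)];print(z0,len(S),np.percentile(S,[2,50,98],axis=0).round(1).tolist())
B=L[(L[:,2]>270)&(L[:,2]<345)&(abs(L[:,1])<30)&(L[:,0]>55)&(L[:,0]<150)];print("bar",len(B),np.percentile(B,[2,50,98],axis=0).round(1).tolist() if len(B) else "")
go(641.2,214.5,370,192.6)
```

```text
143 267 [[-34.5, -22.3, 143.6], [6.2, -6.0, 152.2], [53.0, 17.9, 156.9]]
128 128 [[-48.0, -23.0, 128.3], [-31.2, -17.6, 134.9], [53.6, 16.0, 141.2]]
118 115 [[-48.7, -24.9, 118.3], [-8.9, -19.1, 125.3], [54.2, 15.3, 131.8]]
bar 122 [[67.8, -22.8, 271.0], [72.7, -9.7, 304.1], [83.5, 15.2, 324.5]]
from [561.8 197.  273.1] yaw -167.4 rz 0.0 tx -8.13 ty -0.02 tz -9.69
```

View pics/c7.png

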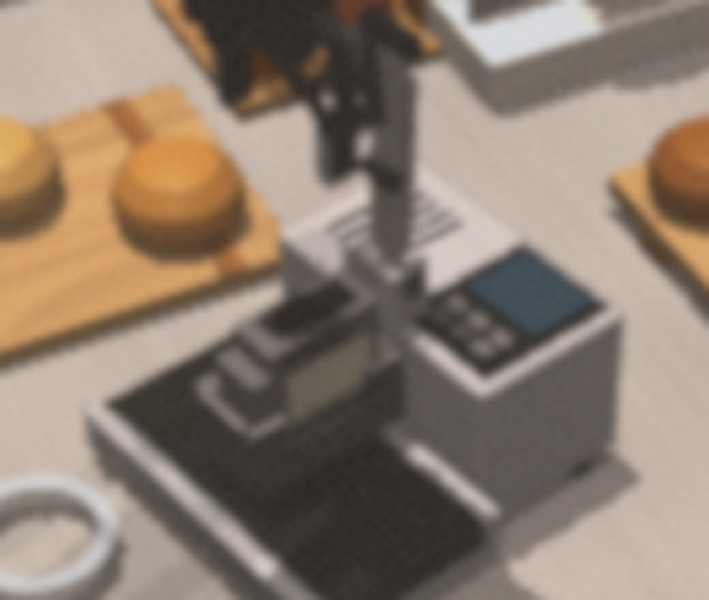

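The cartridge stands seated and level in the cradle, snout end at crop (230, 390), and the clamp is still upright. Next I go above the bar, pinch it and swing it down.

>>> {"fn": "move_arm", "kwargs": {"increments": [{"tx": 0, "ty": 0, "tz": -2.5, "rx": 0, "ry": 0, "rz": 0, "gripper": 1}, {"tx": 0, "ty": 0, "tz": -3, "rx": 0, "ry": 0, "rz": 0, "gripper": 1}, {"tx": 0, "ty": 0, "tz": -3, "rx": 0, "ry": 0, "rz": 0, "gripper": 1}, {"tx": 0, "ty": 0, "tz": -1.5, "rx": 0, "ry": 0, "rz": 0, "gripper": 1}, {"tx": -2, "ty": 0, "tz": 0, "rx": 0, "ry": 0, "rz": 0, "gripper": 1}, {"tx": -3, "ty": 0, "tz": 0, "rx": 0, "ry": 0, "rz": 0, "gripper": 1}, {"tx": -2, "ty": 0, "tz": 0, "rx": 0, "ry": 0, "rz": 0, "gripper": 1}, {"tx": -1.1, "ty": 0, "tz": 0, "rx": 0, "ry": 0, "rz": 0, "gripper": 1}, {"tx": 0, "ty": 0, "tz": 0, "rx": 0, "ry": 0, "rz": 0, "gripper": 1}, {"tx": 0, "ty": 0, "tz": 0, "rx": 0, "ry": 0, "rz": 0, "gripper": 1}]}}

```text
clock: 21.55
eef_pos: [638.3, 213.8, 365.8]
tcp_rot: [-3.142, -0.001, -2.921]
contact_force: [-0.3, -0.6, -0.1]
opening: 1.001
```

```bash
python3 -c "
from h import *
go(641.2,214.5,297.4,192.6)"
```

```text
from [638.3 213.8 365.8] yaw -167.4 rz 0.0 tx -0.30 ty 0.00 tz 6.84
```

>>> {"fn": "move_arm", "kwargs": {"increments": [{"tx": -0.3, "ty": 0, "tz": 1.5, "rx": 0, "ry": 0, "rz": 0, "gripper": 1}, {"tx": 0, "ty": 0, "tz": 2, "rx": 0, "ry": 0, "rz": 0, "gripper": 1}, {"tx": 0, "ty": 0, "tz": 2, "rx": 0, "ry": 0, "rz": 0, "gripper": 1}, {"tx": 0, "ty": 0, "tz": 1.3, "rx": 0, "ry": 0, "rz": 0, "gripper": 1}, {"tx": 0, "ty": 0, "tz": 0, "rx": 0, "ry": 0, "rz": 0, "gripper": 0.3}, {"tx": 0, "ty": 0, "tz": 0, "rx": 0, "ry": 0, "rz": 0, "gripper": -0.3}, {"tx": 0, "ty": 0, "tz": 0, "rx": 0, "ry": 0, "rz": 0, "gripper": -0.5}, {"tx": 0, "ty": 0, "tz": 0, "rx": 0, "ry": 0, "rz": 0, "gripper": -0.5}, {"tx": 0, "ty": 0, "tz": 0, "rx": 0, "ry": 0, "rz": 0, "gripper": -0.5}, {"tx": 0, "ty": 0, "tz": 0, "rx": 0, "ry": 0, "rz": 0, "gripper": -0.5}], "squeeze": 40}}

```text
clock: 22.55
eef_pos: [642.4, 214.9, 299.5]
tcp_rot: [3.141, 0.002, -2.921]
contact_force: [-1.5, -0.3, 6.1]
opening: 0.458
```

>>> {"fn": "move_arm", "kwargs": {"increments": [{"tx": 0.8, "ty": 0, "tz": -0.05, "rx": 0, "ry": 0, "rz": 0, "gripper": -0.5}, {"tx": 0.8, "ty": 0, "tz": 0, "rx": 0, "ry": 0, "rz": 0, "gripper": -0.5}, {"tx": 0.8, "ty": 0, "tz": 0, "rx": 0, "ry": 0, "rz": 0, "gripper": -0.5}, {"tx": 0.79, "ty": 0, "tz": 0.08, "rx": 0, "ry": 0, "rz": 0, "gripper": -0.5}, {"tx": 0.8, "ty": 0, "tz": 0.08, "rx": 0, "ry": 0, "rz": 0, "gripper": -0.5}, {"tx": 0.79, "ty": 0, "tz": 0.16, "rx": 0, "ry": 0, "rz": 0, "gripper": -0.5}, {"tx": 0.78, "ty": 0, "tz": 0.16, "rx": 0, "ry": 0, "rz": 0, "gripper": -0.5}, {"tx": 0.77, "ty": 0, "tz": 0.23, "rx": 0, "ry": 0, "rz": 0, "gripper": -0.5}, {"tx": 0.76, "ty": 0, "tz": 0.24, "rx": 0, "ry": 0, "rz": 0, "gripper": -0.5}]}}

```text
clock: 23.45
eef_pos: [572.6, 199.3, 289.8]
tcp_rot: [3.141, 0.002, -2.921]
contact_force: [3.2, 2.1, 6.1]
opening: 0.453
```

>>> {"fn": "move_arm", "kwargs": {"increments": [{"tx": 0.74, "ty": 0, "tz": 0.31, "rx": 0, "ry": 0, "rz": 0, "gripper": -0.5}, {"tx": 0.73, "ty": 0, "tz": 0.32, "rx": 0, "ry": 0, "rz": 0, "gripper": -0.5}, {"tx": 0.7, "ty": 0, "tz": 0.38, "rx": 0, "ry": 0, "rz": 0, "gripper": -0.5}, {"tx": 0.7, "ty": 0, "tz": 0.39, "rx": 0, "ry": 0, "rz": 0, "gripper": -0.5}, {"tx": 0.66, "ty": 0, "tz": 0.45, "rx": 0, "ry": 0, "rz": 0, "gripper": -0.5}, {"tx": 0.66, "ty": 0, "tz": 0.45, "rx": 0, "ry": 0, "rz": 0, "gripper": -0.5}, {"tx": 0.62, "ty": 0, "tz": 0.51, "rx": 0, "ry": 0, "rz": 0, "gripper": -0.5}, {"tx": 0.61, "ty": 0, "tz": 0.52, "rx": 0, "ry": 0, "rz": 0, "gripper": -0.5}, {"tx": 0.56, "ty": 0, "tz": 0.57, "rx": 0, "ry": 0, "rz": 0, "gripper": -0.5}, {"tx": 0.55, "ty": 0, "tz": 0.58, "rx": 0, "ry": 0, "rz": 0, "gripper": -0.5}]}}

```text
clock: 24.45
eef_pos: [507.9, 184.8, 244.5]
tcp_rot: [3.141, -0.001, -2.921]
contact_force: [-0.8, 1.4, 6.4]
opening: 0.454
```

Next, down to about 0.2 rad, before the pad meets the cartridge.

>>> {"fn": "move_arm", "kwargs": {"increments": [{"tx": 0.49, "ty": 0, "tz": 0.63, "rx": 0, "ry": 0, "rz": 0, "gripper": -0.5}, {"tx": 0.5, "ty": 0, "tz": 0.62, "rx": 0, "ry": 0, "rz": 0, "gripper": -0.5}, {"tx": 0.43, "ty": 0, "tz": 0.67, "rx": 0, "ry": 0, "rz": 0, "gripper": -0.5}, {"tx": 0.43, "ty": 0, "tz": 0.68, "rx": 0, "ry": 0, "rz": 0, "gripper": -0.5}, {"tx": 0.37, "ty": 0, "tz": 0.73, "rx": 0, "ry": 0, "rz": 0, "gripper": -0.5}, {"tx": 0.37, "ty": 0, "tz": 0.73, "rx": 0, "ry": 0, "rz": 0, "gripper": -0.5}, {"tx": 0.29, "ty": 0, "tz": 0.73, "rx": 0, "ry": 0, "rz": 0, "gripper": -0.5}, {"tx": 0.28, "ty": 0, "tz": 0.73, "rx": 0, "ry": 0, "rz": 0, "gripper": -0.5}, {"tx": 0.21, "ty": 0, "tz": 0.77, "rx": 0, "ry": 0, "rz": 0, "gripper": -0.5}, {"tx": 0.21, "ty": 0, "tz": 0.77, "rx": 0, "ry": 0, "rz": 0, "gripper": -0.5}]}}

```text
clock: 25.45
eef_pos: [472.0, 176.8, 173.2]
tcp_rot: [3.141, -0.003, -2.922]
contact_force: [-2.4, 1.4, 4.2]
opening: 0.453
```

>>> {"fn": "move_arm", "kwargs": {"increments": [{"tx": 0.14, "ty": 0, "tz": 0.5, "rx": 0, "ry": 0, "rz": 0, "gripper": -0.5}, {"tx": 0.08, "ty": 0, "tz": 0.5, "rx": 0, "ry": 0, "rz": 0, "gripper": -0.5}, {"tx": 0.06, "ty": 0, "tz": 0.4, "rx": 0, "ry": 0, "rz": 0, "gripper": -0.5}, {"tx": 0.04, "ty": 0, "tz": 0.4, "rx": 0, "ry": 0, "rz": 0, "gripper": -0.5}, {"tx": 0.04, "ty": 0, "tz": 0.4, "rx": 0, "ry": 0, "rz": 0, "gripper": -0.5}, {"tx": 0.02, "ty": 0, "tz": 0.3, "rx": 0, "ry": 0, "rz": 0, "gripper": -0.5}, {"tx": 0.01, "ty": 0, "tz": 0.3, "rx": 0, "ry": 0, "rz": 0, "gripper": -0.5}, {"tx": 0, "ty": 0, "tz": 0.2, "rx": 0, "ry": 0, "rz": 0, "gripper": -0.5}, {"tx": 0, "ty": 0, "tz": 0.2, "rx": 0, "ry": 0, "rz": 0, "gripper": -0.5}, {"tx": 0, "ty": 0, "tz": 0, "rx": 0, "ry": 0, "rz": 0, "gripper": -0.5}]}}

```text
clock: 26.45
eef_pos: [468.1, 175.9, 141.1]
tcp_rot: [3.141, -0.004, -2.922]
contact_force: [-4.3, 1.0, 2.6]
opening: 0.452
```

>>> {"fn": "move_arm", "kwargs": {"increments": [{"tx": 0, "ty": 0, "tz": 0.15, "rx": 0, "ry": 0, "rz": 0, "gripper": -0.5}, {"tx": 0, "ty": 0, "tz": 0.15, "rx": 0, "ry": 0, "rz": 0, "gripper": -0.5}, {"tx": 0, "ty": 0, "tz": 0, "rx": 0, "ry": 0, "rz": 0, "gripper": -0.5}]}}

```text
clock: 26.75
eef_pos: [468.1, 175.9, 138.2]
tcp_rot: [3.141, -0.004, -2.922]
contact_force: [-7.3, 1.3, 4.1]
opening: 0.455
```

>>> {"fn": "move_arm", "kwargs": {"increments": [{"tx": 0, "ty": 0, "tz": 0.15, "rx": 0, "ry": 0, "rz": 0, "gripper": -0.5}, {"tx": 0, "ty": 0, "tz": 0.1, "rx": 0, "ry": 0, "rz": 0, "gripper": -0.5}, {"tx": 0, "ty": 0, "tz": 0, "rx": 0, "ry": 0, "rz": 0, "gripper": -0.5}]}}

```text
clock: 27.05
eef_pos: [468.2, 175.9, 137.7]
tcp_rot: [3.141, -0.004, -2.922]
contact_force: [-14.3, -0.5, 30.1]
opening: 0.451
```

```bash
cat > fin.py <<'E'
from h import *
a=np.radians(12.6)
for c in("side","top"):
    p,d=r.grab_frame(c);cv2.imwrite(f"pics/{c}_f.png",p[...,::-1])
    P=cloud(c,d).reshape(-1,3);L=np.c_[(P[:,:2]-[558,195.7])@np.array([[np.cos(a),-np.sin(a)],[np.sin(a),np.cos(a)]]),P[:,2]]
    S=L[(abs(L[:,1]+1)<11)&(L[:,0]>-100)&(L[:,0]<75)&(L[:,2]>140)&(L[:,2]<240)]
    for x in range(-100,75,20):
        k=S[(S[:,0]>=x)&(S[:,0]<x+20)]
        if len(k)>5: print(c,x,len(k),np.percentile(k[:,2],[5,50,95]).round(1))
    f=S[(S[:,0]>-70)&(S[:,0]<40)];f=f[f[:,2]>155]
    if len(f)>10: print("lever slope",np.polyfit(f[:,0],f[:,2],1).round(3))
    S=L[(L[:,1]<-13.5)&(L[:,1]>-18)&(abs(L[:,0])<28)&(L[:,2]>125)];print(c,"cart top rim z",len(S),np.percentile(S[:,2],[50,90]).round(1) if len(S) else "")
s=cv2.imread("pics/side_f.png");cv2.imwrite("pics/cf.png",cv2.resize(s[130:240,235:365],(709,600),interpolation=2))
print(r.sense()["contact_force"],r.sense()["eef_pos"])
E
python3 fin.py
```

```text
side -100 17 [155.6 160.4 163.3]
side -40 37 [142.  158.7 166.9]
side -20 45 [143.  158.9 166.3]
side 0 38 [143.5 159.  166.9]
side 20 37 [142.4 160.1 167.8]
side 40 34 [143.  161.3 164.5]
side 60 21 [160.4 164.  167.6]
lever slope [-3.00000e-03  1.61326e+02]
side cart top rim z 29 [145.9 164.6]
top 40 52 [157.5 160.7 167.8]
top 60 51 [161.2 165.1 169.5]
top cart top rim z 0 
[-14.45002881  -2.02147584  30.92022815] [468.13646123 175.92817088 137.64643677]
```

It's at a hard stop (30 N) with the lever level. I'll relieve the press, release and back off straight up.

>>> {"fn": "move_arm", "kwargs": {"increments": [{"tx": 0, "ty": 0, "tz": -0.15, "rx": 0, "ry": 0, "rz": 0, "gripper": -0.4}, {"tx": 0, "ty": 0, "tz": 0, "rx": 0, "ry": 0, "rz": 0, "gripper": 0.3}, {"tx": 0, "ty": 0, "tz": 0, "rx": 0, "ry": 0, "rz": 0, "gripper": 1}, {"tx": 0, "ty": 0, "tz": 0, "rx": 0, "ry": 0, "rz": 0, "gripper": 1}, {"tx": 0, "ty": 0, "tz": 0, "rx": 0, "ry": 0, "rz": 0, "gripper": 1}, {"tx": 0, "ty": 0, "tz": -1, "rx": 0, "ry": 0, "rz": 0, "gripper": 1}, {"tx": 0, "ty": 0, "tz": -2, "rx": 0, "ry": 0, "rz": 0, "gripper": 1}, {"tx": 0, "ty": 0, "tz": -3, "rx": 0, "ry": 0, "rz": 0, "gripper": 1}, {"tx": 0, "ty": 0, "tz": -3, "rx": 0, "ry": 0, "rz": 0, "gripper": 1}, {"tx": 0, "ty": 0, "tz": -3, "rx": 0, "ry": 0, "rz": 0, "gripper": 1}, {"tx": 0, "ty": 0, "tz": -3, "rx": 0, "ry": 0, "rz": 0, "gripper": 1}, {"tx": 0, "ty": 0, "tz": -1, "rx": 0, "ry": 0, "rz": 0, "gripper": 1}]}}

```text
clock: 28.35
eef_pos: [471.5, 176.7, 301.4]
tcp_rot: [3.141, 0.005, -2.921]
contact_force: [-0.3, -0.0, -0.2]
opening: 1.006
```

```bash
python3 fin.py
```

```text
side -100 27 [156.7 161.5 164.3]
side -80 37 [153.3 159.1 165.9]
side -60 39 [153.5 161.4 169. ]
side -40 41 [144.8 160.8 167.8]
side -20 42 [141.5 158.5 167.2]
side 0 38 [149.9 160.5 166.8]
side 20 45 [144.1 159.3 166.9]
side 40 30 [144.1 160.8 165.4]
side 60 22 [158.8 164.6 168.3]
lever slope [-4.00000e-03  1.61669e+02]
side cart top rim z 38 [144.2 161.8]
top -100 46 [154.8 163.4 167.3]
top -80 25 [156.3 159.1 164.4]
top cart top rim z 0 
[-0.99503591  0.6576086  -0.49909162] [470.96971746 176.47309697 299.30813721]
```

View pics/cf.png

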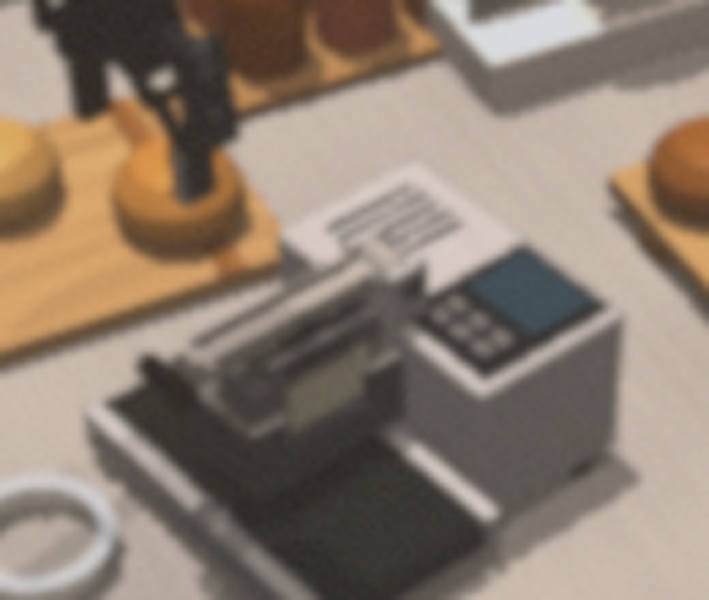

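The clamp is down and level: bar at crop (165, 375), fitted slope 0.004. The cartridge's top rim reads z ≈ 144 mm, where home is 144.5 mm, and the gripper is clear. I'm handing in.

```bash
python3 -c "
from h import *
print(r.sign_off(), r.sense()['clock'])"
```

```text
the job is handed in; nothing more can be done
the job is handed in; nothing more can be done
```

The date coder is loaded and the job is handed in; the clock stood at about 28.5 s of the 72 s allowed. I swung the clamp up, moved the grey cartridge from the stand into the cradle with its snout to the front, then closed the clamp down to its hard stop (about 30 N) and let go.

**Last checks, with the gripper clear:**
- **Clamp:** the lever lies level, with a fitted slope of about 0.004.
- **Cartridge:** its top rim read 144.2 mm in the side view, against 144.5 mm when home. It was upright, snout to the front.
- **Contact:** the tool force was about zero.
- **Other things:** the arm passed clear of them throughout, but I did not measure their positions again at the end.

**What failed or disagreed:**
- Two early move calls were refused because their rows did not give every field; they moved nothing.
- The networks' cradle points were up to about 10 mm off, so I used the housing and lip geometry, which agreed to about 1 mm.
- In the last top view the arm hid the cartridge, so its final height comes from the side view only.

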